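Change the cartridge in the leaning dosing dock and lock it

TASK

Change the cartridge in the dosing dock: draw the used one out of the leaning bay and stand it upright in the open white tray, then take the new one from its plywood stand and slide it fully home into the bay. Finally press the lever at the side of the dock down until its detent holds it by itself, and leave the other things on the table where they stand.

Things in the scene. Friction and masses are not known exactly. Their poses are not given: they have to be found in the camera images.
- dock: fixed dosing dock: dark steel base plate 160 (x) x 190 (y) x 12 with grey cheeks up to 114 high that carry the black leaning bay; the lever is on its +y side. Origin on the table, z up; x points away from the robot at yaw 0.
- bay: black sleeve of the dock, leaning 0.56 rad towards the dock's -x. Origin: centre of the pocket's floor; z up along the sleeve, y level, x across (up and away). Pocket 33 (x) x 63 (y), mouth at z = 85 with a funnel over the last 6, walls 5. A cartridge fully home has its underside on this origin, its z along z, its 30 side along x; its shoulder is level with the mouth, its 45 neck sticks out.
- lever (a joint): lever angle, rad: 0 = up (sprung), grows as pressed down; snaps over a sprung ball at 0.5 to 0.62, the detent then holds it near 0.6; stop at 0.74. About 10 N at the pad. When down, its keeper tab lies over the shoulder of a cartridge that is home (blocked by one that sticks out). Hinge: parallel to y of bay, at x = 38, z = 67 in its frame.
- lever_pad (a point): top of the black rubber pad (34 x 36) at the free end of the steel lever, 108 from the hinge and 85 to the +y side of the bay's middle plane. The pad points towards the robot side of the dock (-x) and swings about 70 down and a little towards +x when pressed.
- used_cartridge: used cartridge, at first home in the bay: plain grey flat cartridge, 130 tall: body 30 (x) x 60 (y) x 85, foot chamfered by 2; on top, centred, a ribbed neck 24 (x) x 36 (y) from z = 85 to 130, the grip (close along x). Origin: centre of the underside; z towards the neck; a half turn about z looks the same. About 0.15 kg.
- new_cartridge: new cartridge, same shape, at first upright in the plywood stand: plain grey flat cartridge, 130 tall: body 30 (x) x 60 (y) x 85, foot chamfered by 2; on top, centred, a ribbed neck 24 (x) x 36 (y) from z = 85 to 130, the grip (close along x). Origin: centre of the underside; z towards the neck; a half turn about z looks the same. About 0.15 kg.
- stand: fixed plywood stand, base 90 x 110, 42 high, with a pocket 36 (x) x 66 (y) whose floor is 8 above the table: holds the new cartridge upright. Origin: centre of the underside, z up.
- tray: fixed open white tray 130 x 130 x 40 high, walls and floor about 4 thick, empty at first. Origin: centre of the underside, z up.
- jar_b: bystander: glass jar with a lid, diameter 56, 63 high. Origin: centre of the underside.
- tape_masking: bystander: roll of masking tape lying flat, diameter 104, 25 high. Origin: centre of the underside.
- tub_white: bystander: small white tub, diameter 66, 50 high. Origin: centre of the underside.

How it is judged:
By the outcome, as a careful person would: the job done as asked, in the order asked, and still so for the second after the job is handed in, with the robot touching nothing.
It also fails if it takes over 67 s, if anything falls off the work surface, if the arm or the gripper's body presses on something with over 40 N, if the wrist force passes 120 N, or if a joint passes its speed limit or range.

ROBOT

A 6-joint arm with a two-finger parallel gripper is mounted at the origin on a cart in front of the work surface, level with it; the furniture and walls round the work are solid. World frame = base frame: x ahead of the robot, y to its left, z up, the work surface at z = 0. Lengths are in m, angles in rad, forces in N, time in s.
With the tool pointing down it reaches from about 0.35 to 0.975 m from the base axis. Payload 4.9 kg.
Tool frame: the origin (TCP) lies midway between the tips of the shut fingers; the grasp point (between the pads) lies ctrl.grip_point_offset behind it (ctrl.grip_point_offset is the distance from the TCP to the grasp point, in m); x points along the fingers, y is the direction in which the jaws open and shut, and the axes are right-handed (so a half turn about x gives the same grasp; the last joint's range is limited). The gripper opens to 85 mm and grips with 20 to 120 N. Pads are 22 mm wide; open, the fingers measure 114 mm over their backs; the gripper's body (76 mm by 85 mm) begins 54 mm behind the grasp point. The pads swing forward as they close: fully open they stand 13 mm farther back than shut.
Start: joints at [1.227, 0.053, 1.613, -0, 1.476, -0.119], TCP at [0.139, 0.609, 0.231] pointing down, gripper open.
Joint ranges: [-3.01, 3.01], [-1.01, 2.22], [0.06, 2.58], [-1.02, 4.17], [0.09, 2.62], [-3.14, 3.14]. Speed limits (rad/s): [2.57, 2.57, 3.14, 3.14, 3.14, 3.14].

INTERFACE

Orientations are given as a rotation vector (axis times angle).
In Python, from station import ctrl gives the robot as it stands. The module is installed in compiled form; this text tells all that it offers.
- The arm moves only by the tool drive_tool, never from a script. Its argument "commands" is text: rows parted by semicolons, each of 5 numbers parted by spaces: the closure, from -1 (fully open) to 1 (shut), so that 0 is half open, then the shift along the tool's x, y, z in units of 40 mm (1.0 is 40 mm), then the turn about the tool's x in units of 5 degrees (1.0 is 5 degrees). A call has 1 to 8 rows; each row is the pose to reach, as a shift and turn from the pose commanded when the call began, along the tool's axes at that moment; what a row does not reach only later rows make up. A row lasts 1/12 s, in which the tool goes at most 41.7 mm and 7.16 degrees, less where a joint would pass 70% of its speed; a pose out of reach is approached as far as the arm can. A call with a gripper value outside its range is refused whole. The fingers move at their own pace and stop on an object; "newtons" is the grip in N (left out, the last holds). Time passes only in rows, so rows that repeat a pose let the fingers close. It gives the time, the measured TCP pose, the force and the opening at its end, in the units of the state.
- ctrl.get_obs(): the state, without advancing time (a new reading comes with each control period).
- ctrl.get_image(name): name is "side" or "top"; returns (picture, depth): 480x640x3 uint8, blue, green, red; 480x640 float32, m along the optical axis (not along the pixel's ray), 0 where there is no reading.
- ctrl.camera_info(name): a dict with "K" (3x3 intrinsics, pixels), "k1" (the pictures are not rectified: a ray, as slopes to the right and down, at radius r is drawn at 1 + k1 r^2 times it, then the intrinsics apply), "T" (4x4, takes a point from camera to world coordinates). Camera axes: x right, y down, z forward; pixel columns grow to the right and rows downward; lengths in m; the calibration is good to about 2 mm. A picture is of the moment at which its call begins. camera_info takes no time and is no camera call.
- ctrl.finish_job(): hands the job in, once; it reports no verdict.
The state is a dict: "t": time; "q": joint angles; "dq": joint speeds; "effort": joint torques, N m; "tool_pos": TCP position; "tool_rot": TCP orientation; "contact_force": force on the tool from outside, world axes, zero at the start; "wrist_torque": the same for the moment, N m; "opening": finger opening in m.
Only numpy, scipy, OpenCV 4.12 (cv2) and the standard library are available. Lean on these libraries where they do the work, as an engineer would, in place of code of your own. Each camera call takes 0.05 s, during which the arm holds its last target.

## Working session

There is one attempt and no reset: what is moved stays moved. The work goes in short steps, Python scripts to look and compute and a tool call to move; the robot and the scene stay as the last step left them, time stands still between calls to the robot, and variables do not carry over. Pictures are saved under pics/ and viewed, and the job is handed in when it is done.

Besides the shell and the picture viewer there is one more tool, called after "Request:" by a JSON object that holds its "name" and its "arguments". drive_tool: Moves the arm, as the interface text tells. Its arguments: {"type":"object","properties":{"commands":{"type":"string"},"newtons":{"type":"number"}},"required":["commands"]}

```bash
mkdir -p pics; cat > h.py <<'E'
import numpy as np, cv2
from station import ctrl
def grab(n,tag):
    im,d=ctrl.get_image(n); cv2.imwrite(f'pics/{tag}.png',im); np.savez_compressed(f'pics/{tag}.npz',im=im,d=d); return im,d
def load(tag):
    z=np.load(f'pics/{tag}.npz'); return z['im'],z['d']
def ray(n,uv):
    c=ctrl.camera_info(n);K=np.array(c['K']);T=np.array(c['T']);k1=c['k1']
    uv=np.atleast_2d(np.float64(uv))
    p=cv2.undistortPoints(uv[:,None],K,np.array([k1,0,0,0,0.]))[:,0]
    d=np.c_[p,np.ones(len(p))]
    return T[:3,3],d@T[:3,:3].T
def onz(n,uv,z):
    o,d=ray(n,uv); return o+d*((z-o[2])/d[:,2])[:,None]
def pts(n,uv,depth):
    uv=np.atleast_2d(np.int32(uv)); o,d=ray(n,uv); return o+d*depth[uv[:,1],uv[:,0]][:,None]
def cloud(n,depth):
    v,u=np.mgrid[0:480,0:640]; uv=np.c_[u.ravel(),v.ravel()]
    P=pts(n,uv,depth); P[depth.ravel()==0]=np.nan
    return P.reshape(480,640,3)
def proj(n,P):
    c=ctrl.camera_info(n);K=np.array(c['K']);T=np.linalg.inv(np.array(c['T']))
    P=np.atleast_2d(P); return cv2.projectPoints(P@T[:3,:3].T+T[:3,3],np.zeros(3),np.zeros(3),K,np.array([c['k1'],0,0,0,0.]))[0][:,0]
E
python3 - <<'E'
from h import *
np.set_printoptions(precision=4,suppress=True)
print(ctrl.get_obs(),ctrl.grip_point_offset)
for n in('side','top'):
    grab(n,n+'0'); print(n,ctrl.camera_info(n))
from scipy.spatial.transform import Rotation as R
print(R.from_rotvec(ctrl.get_obs()['tool_rot']).as_matrix())
E
```

```text
{'t': 0.0, 'q': array([ 1.227 ,  0.0534,  1.6143,  0.    ,  1.476 , -0.119 ]), 'dq': array([-0.0011, -0.0004, -0.0007,  0.0007, -0.0001, -0.0002]), 'effort': array([ -0.0018, -39.3694, -37.0171,  -0.0004,   0.0073,  -0.    ]), 'tool_pos': array([0.1391, 0.6087, 0.23  ]), 'tool_rot': array([ 0.1749,  1.5641, -0.1781]), 'contact_force': array([0.4227, 0.2871, 0.1418]), 'wrist_torque': array([0.0206, 0.0228, 0.0135]), 'opening': 0.08554404434904773} 0.0187
side {'K': array([[451.272 ,   0.    , 313.4751],
       [  0.    , 451.272 , 238.234 ],
       [  0.    ,   0.    ,   1.    ]]), 'k1': -0.00168965096481794, 'T': array([[-0.9937, -0.0554,  0.0978,  0.4335],
       [-0.1114,  0.5971, -0.7944,  0.7711],
       [-0.0144, -0.8002, -0.5995,  0.704 ],
       [ 0.    ,  0.    ,  0.    ,  1.    ]])}
top {'K': array([[533.8115,   0.    , 327.0487],
       [  0.    , 533.8115, 240.3859],
       [  0.    ,   0.    ,   1.    ]]), 'k1': -0.1595055237119921, 'T': array([[ 0.0098, -0.9949,  0.1   ,  0.4326],
       [-1.    , -0.0098,  0.001 , -0.0171],
       [-0.0001, -0.1   , -0.995 ,  1.2035],
       [ 0.    ,  0.    ,  0.    ,  1.    ]])}
[[-0.0006  0.2229  0.9748]
 [-0.0018  0.9748 -0.2229]
 [-1.     -0.0019 -0.0002]]
```

View pics/side0.png

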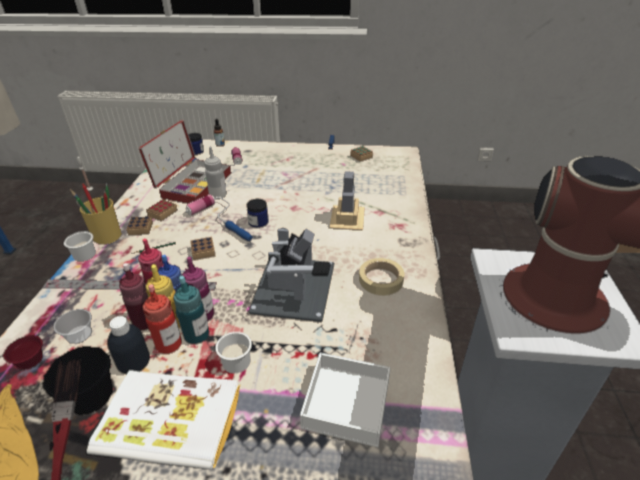

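View pics/top0.png

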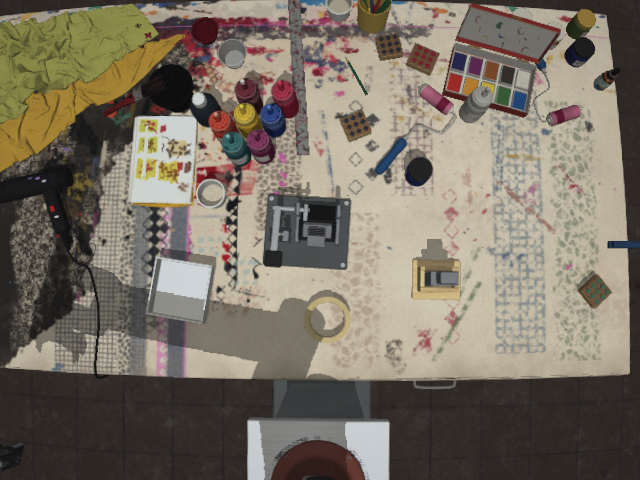

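```bash
python3 - <<'E'
from h import *
a,_=load('top0'); b,_=load('side0')
cv2.imwrite('pics/c1.png',np.hstack([cv2.resize(a[180:280,255:355],(400,400),interpolation=2),cv2.resize(a[230:310,400:480],(400,400),interpolation=2)]))
cv2.imwrite('pics/c2.png',np.hstack([cv2.resize(b[220:320,245:345],(400,400),interpolation=2),cv2.resize(b[165:235,315:385],(400,400),interpolation=2)]))
E
```

```text
(no output)
```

View pics/c1.png

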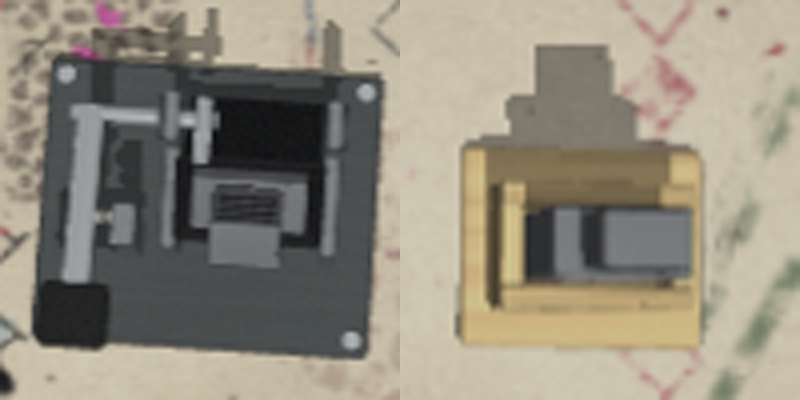

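View pics/c2.png

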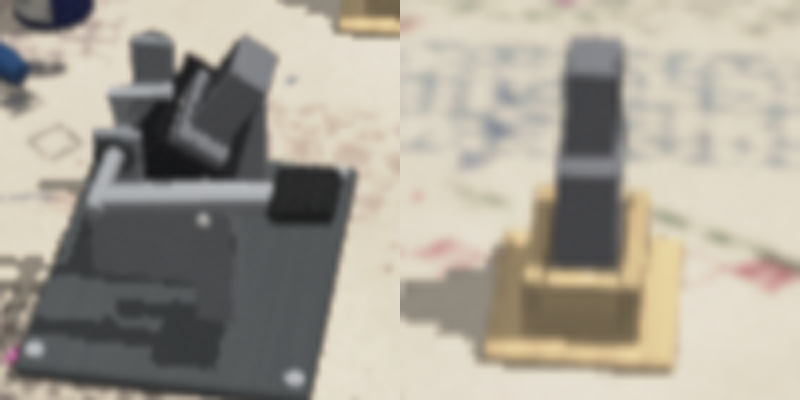

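```bash
python3 - <<'E'
from h import *
np.set_printoptions(precision=4,suppress=True)
im,d=load('top0'); P=cloud('top',d)
ims,ds=load('side0'); S=cloud('side',ds)
# dock: screws
hsv=cv2.cvtColor(im,cv2.COLOR_BGR2HSV)
print('plate depth z', P[255,330],P[262,300])
for uv in [(255+66/4,180+74/4),(255+366/4,180+92/4),(255+352/4,180+340/4)]: print('screw',onz('top',[uv],.013)[0])
cor=np.array([[52,60],[384,74],[367,357],[34,345]])/4+[255,180]-.5
W=onz('top',cor,.012); print('corners',W, 'ctr',W.mean(0), np.linalg.norm(W-np.roll(W,-1,0),axis=1))
# neck points of used: cloud in dock region by height
m=(P[...,2]>.03)&(abs(P[...,0]-.45)<.15)&(abs(P[...,1]-0.03)<.12)
q=P[m]; print(len(q),q[:,2].max())
# stand
m=(hsv[...,0]>12)&(hsv[...,0]<28)&(hsv[...,1]>80); m[:240]=0;m[310:]=0;m[:,:405]=0;m[:,470:]=0
c=max(cv2.findContours(np.uint8(m),0,1)[0],key=cv2.contourArea); print('stand rect',cv2.minAreaRect(c)); 
print(cv2.boundingRect(c))
st=np.array([[464,148],[703,148],[700,347],[458,347]])/5.0; st[:,0]=(np.array([464,703,700,458])-400)/5+400; st[:,1]=np.array([148,148,347,347])/5+230; st-=.5
for z in(0,.008,.012): 
  W=onz('top',st,z);print(z,W[:,:2].ravel(),W.mean(0),np.linalg.norm(W-np.roll(W,-1,0),axis=1))
# neck top new
for z0,z1 in((.125,.145),(.085,.1),(.03,.06),(.005,.03)):
  for nm,C in(('top',P),('side',S)):
    k=(abs(C[...,0]-.37)<.09)&(abs(C[...,1]+.25)<.09)&(C[...,2]>z0)&(C[...,2]<z1)
    if k.sum()>5: q=C[k]; print(nm,z0,k.sum(),q.min(0),q.max(0),np.median(q,0),'rect',cv2.minAreaRect(np.float32(q[:,:2])))
# tray
for nm,C in(('top',P),('side',S)):
    k=(abs(C[...,0]-.33)<.12)&(abs(C[...,1]-.3)<.12)&(C[...,2]>.03)&(C[...,2]<.05)
    q=C[k]; print('tray',nm,k.sum(),cv2.minAreaRect(np.float32(q[:,:2])),np.median(q[:,2]))
k=(P[...,2]>.0)&(P[...,2]<.03);print('table z',np.median(P[330:360,380:420,2]),np.nanmedian(S[300:340,400:440,2]))
E
```

```text
plate depth z [ 0.5193 -0.0228  0.0149] [0.5031 0.0441 0.013 ]
screw [0.6463 0.1109 0.013 ]
screw [ 0.6375 -0.059   0.013 ]
screw [ 0.4973 -0.052   0.013 ]
corners [[ 0.6557  0.1204  0.012 ]
 [ 0.6493 -0.068   0.012 ]
 [ 0.4891 -0.0594  0.012 ]
 [ 0.4938  0.127   0.012 ]] ctr [0.572 0.03  0.012] [0.1885 0.1604 0.1864 0.162 ]
1982 0.145686426616624
stand rect ((435.5, 279.5), (39.0, 47.0), 90.0)
(412, 260, 48, 40)
0 [ 0.5128 -0.2096  0.5136 -0.3198  0.4231 -0.3176  0.4228 -0.2066] [ 0.4681 -0.2634  0.    ] [0.1102 0.0905 0.1109 0.09  ]
0.008 [ 0.5122 -0.2083  0.513  -0.3178  0.4231 -0.3156  0.4229 -0.2054] [ 0.4678 -0.2618  0.008 ] [0.1095 0.0899 0.1102 0.0894]
0.012 [ 0.512  -0.2077  0.5128 -0.3168  0.4232 -0.3146  0.4229 -0.2047] [ 0.4677 -0.2609  0.012 ] [0.1091 0.0896 0.1098 0.0891]
top 0.125 45 [ 0.454  -0.2781  0.1259] [ 0.46   -0.244   0.1419] [ 0.458  -0.2576  0.1374] rect ((0.4570100009441376, -0.26105034351348877), (0.005963487550616264, 0.034121010452508926), 0.004947387147694826)
side 0.125 25 [ 0.4543 -0.2761  0.1257] [ 0.4598 -0.2421  0.1383] [ 0.4568 -0.2512  0.136 ] re
[... 955 characters left out ...]
-0.3378  0.005 ] [ 0.459  -0.1606  0.0298] [ 0.4317 -0.255   0.0077] rect ((0.37026917934417725, -0.2492227554321289), (0.17703375220298767, 0.17757490277290344), 89.91278076171875)
side 0.005 217 [ 0.4224 -0.3116  0.005 ] [ 0.4597 -0.2009  0.0297] [ 0.4367 -0.2258  0.0078] rect ((0.440030962228775, -0.25620660185813904), (0.11159245669841766, 0.03605836257338524), 87.62529754638672)
tray top 308 ((0.4154111444950104, 0.3141290545463562), (0.13350284099578857, 0.08645208179950714), 81.70105743408203) 0.03939726469108373
tray side 606 ((0.4160825312137604, 0.3139256536960602), (0.13205045461654663, 0.08635105937719345), 81.52926635742188) 0.03809234129462613
table z nan -0.0006192297554309389
```

```bash
python3 - <<'E'
from h import *
np.set_printoptions(precision=4,suppress=True)
im,d=load('top0'); P=cloud('top',d)
ims,ds=load('side0'); S=cloud('side',ds)
for z0,z1 in((.125,.145),(.085,.1),(.034,.046),(.004,.012)):
  for nm,C in(('top',P),('side',S)):
    k=(abs(C[...,0]-.46)<.09)&(abs(C[...,1]+.26)<.08)&(C[...,2]>z0)&(C[...,2]<z1)
    q=C[k]; print(nm,z0,k.sum(),q.min(0),q.max(0),'z',np.median(q[:,2]),'rect',cv2.minAreaRect(np.float32(q[:,:2])))
for nm,C in(('top',P),('side',S)):
    k=(abs(C[...,0]-.415)<.12)&(abs(C[...,1]-.31)<.12)&(C[...,2]>.033)&(C[...,2]<.05)
    q=C[k]; print('tray',nm,k.sum(),cv2.minAreaRect(np.float32(q[:,:2])),np.median(q[:,2]))
# dock: yaw -0.045 frame
a=-.045; o=np.array([.572,.030,0]); R=np.array([[np.cos(a),-np.sin(a),0],[np.sin(a),np.cos(a),0],[0,0,1]])
for nm,C,I in(('top',P,im),('side',S,ims)):
    D=(C-o)@R
    k=(abs(D[...,0])<.1)&(abs(D[...,1])<.12)&(D[...,2]>.02)
    big=np.where(k[...,None],D,np.nan)
    ys,xs=np.where(k); print(nm,k.sum(),xs.min(),xs.max(),ys.min(),ys.max())
    sc=6; y0,y1,x0,x1=ys.min()-2,ys.max()+3,xs.min()-2,xs.max()+3
    z=np.nan_to_num(big[y0:y1,x0:x1,2]); vis=cv2.applyColorMap(np.uint8(np.clip(z/.16*255,0,255)),cv2.COLORMAP_JET)
    vis=np.hstack([cv2.resize(I[y0:y1,x0:x1],None,fx=4,fy=4,interpolation=0),cv2.resize(vis,None,fx=4,fy=4,interpolation=0)])
    cv2.imwrite(f'pics/v_{nm}.png',vis[:600,:800]); print(vis.shape,x0,y0)
    # central column at y_d ~ 0 slices
    for yc in (0.0,):
        kk=k&(abs(D[...,1]-yc)<.004); q=D[kk]; q=q[np.argsort(q[:,0])]; print(q[:,[0,2,1]][::max(1,len(q)//40)])
E
```

```text
top 0.125 212 [ 0.454  -0.279   0.1259] [ 0.4783 -0.244   0.1442] z 0.13780876592031155 rect ((0.4661705791950226, -0.2614882290363312), (0.024158893153071404, 0.03508755564689636), 0.3283221125602722)
side 0.125 103 [ 0.4543 -0.2822  0.1251] [ 0.4791 -0.2398  0.14  ] z 0.1362972343097315 rect ((0.46645763516426086, -0.26115354895591736), (0.02344185672700405, 0.04256364703178406), 3.091007947921753)
top 0.085 143 [ 0.4526 -0.2922  0.0865] [ 0.4822 -0.2318  0.0977] z 0.09323186302693554 rect ((0.4672826826572418, -0.26207053661346436), (0.06034357473254204, 0.029576601460576057), 89.70812225341797)
side 0.085 95 [ 0.4512 -0.2871  0.0852] [ 0.4813 -0.2266  0.0999] z 0.0918220331106856 rect ((0.4662603437900543, -0.2569347023963928), (0.0608353391289711, 0.029612254351377487), 89.17186737060547)
top 0.034 439 [ 0.4404 -0.305   0.0341] [ 0.4953 -0.2183  0.046 ] z 0.04188781128670027 rect ((0.4676586091518402, -0.26163074374198914), (0.08658603578805923, 0.05493278428912163), 89.7387924194336)
side 0.034 234 [ 0.4382 -0.304   0.0342] [ 0.4949 -0.2146  0.0458] z 0.04076603590395661 rect (
[... 2698 characters left out ...]
 0.0094  0.1314 -0.0025]
 [ 0.0105  0.13    0.0029]
 [ 0.0111  0.1304 -0.    ]
 [ 0.0122  0.1066  0.0005]
 [ 0.0131  0.1304  0.0003]
 [ 0.0145  0.1083 -0.0005]
 [ 0.0185  0.0976  0.0038]
 [ 0.0199  0.0954 -0.0021]
 [ 0.0215  0.1305  0.0015]
 [ 0.024   0.1292  0.0001]
 [ 0.0262  0.1289  0.    ]
 [ 0.0285  0.1283 -0.0005]
 [ 0.0299  0.1042 -0.0001]
 [ 0.031   0.116   0.0014]
 [ 0.032   0.111  -0.0015]
 [ 0.0328  0.1214  0.0016]
 [ 0.033   0.1121  0.0035]
 [ 0.0333  0.1066  0.0034]
 [ 0.0349  0.1171  0.0033]
 [ 0.0353  0.1268 -0.0015]
 [ 0.0365  0.127   0.0025]
 [ 0.0371  0.1167  0.0031]
 [ 0.0377  0.1083  0.0028]
 [ 0.0392  0.1189  0.0027]
 [ 0.04    0.108   0.0027]
 [ 0.0415  0.1269 -0.0004]]
```

View pics/v_top.png

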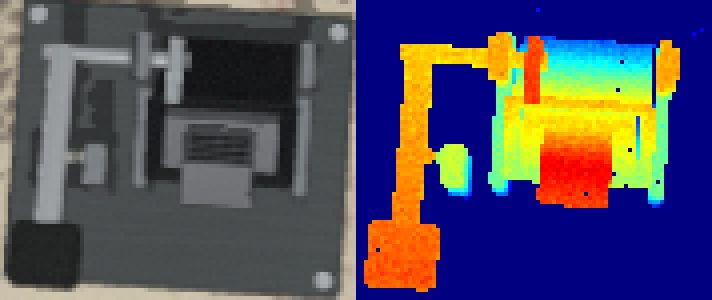

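View pics/v_side.png

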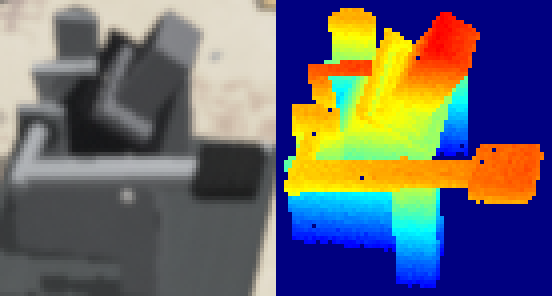

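```bash
python3 - <<'E'
from h import *
np.set_printoptions(precision=4,suppress=True)
im,d=load('top0'); P=cloud('top',d)
ims,ds=load('side0'); S=cloud('side',ds)
a=-.045; o=np.array([.572,.030,0]); R=np.array([[np.cos(a),-np.sin(a),0],[np.sin(a),np.cos(a),0],[0,0,1]])
c,s=np.cos(.56),np.sin(.56); B=np.array([[c,0,-s],[0,1,0],[s,0,c]])  # columns x,y,z
out={}
# top pixels of neck top face: crop v_top (182..250,165..205)/4+(262,195)
def sel(C,x0,x1,y0,y1,off):
    m=np.zeros((480,640),bool); m[int(y0/4+off[1]):int(y1/4+off[1]),int(x0/4+off[0]):int(x1/4+off[0])]=1
    q=C[m]; q=q[~np.isnan(q).any(1)]; return (q-o)@R
def plane(q):
    m=np.median(q,0); q=q[np.linalg.norm(q-m,axis=1)<.03]; u,sv,vt=np.linalg.svd(q-q.mean(0)); n=vt[2]; return n*np.sign(n[2]+1e-9),q.mean(0),sv[2]/len(q)**.5
for nm,q in(('neck top T',sel(P,188,248,170,202,(262,195))),('neck +x T',sel(P,190,248,130,158,(262,195))),('top S',sel(S,160,192,22,46,(264,226))),('+y S',sel(S,125,165,60,110,(264,226)))):
    n,m,e=plane(q); print(nm,len(q),'n',n,'m',m,'rms',e,'bay coords', np.median(q@B,0))
# neck y extents in top: points with w>top-40
for nm,C in(('T',P),('S',S)):
    D=(C-o)@R; k=(abs(D[...,0])<.1)&(abs(D[...,1])<.12)&(D[...,2]>.09)
    q=D[k]@B; 
    k=(q[:,2]>.112)&(q[:,0]<.065)&(q[:,1]<.02); r=q[k]; print(nm,k.sum(),np.percentile(r,[1,5,50,95,99],axis=0))
# pad
k=(P[...,2]>.08)
D=(P-o)@R; kk=k&(D[...,1]>.05)&(D[...,0]<-.02); r=D[kk]; r=r[(r[:,0]<-0.048)]
print('pad T',len(r),r.min(0),r.max(0),np.median(r,0),cv2.minAreaRect(np.float32(r[:,:2])))
D=(S-o)@R; kk=(S[...,2]>.08)&(D[...,1]>.05)&(D[...,0]<-.048)&(abs(D[...,1])<.13)&(D[...,0]>-.12); r=D[kk]; print('pad S',len(r),r.min(0),r.max(0),np.median(r,0))
D=(P-o)@R; kk=(P[...,2]>.06)&(abs(D[...,1])<.08)&(abs(D[...,0])<.1); q=D[kk]@B
print('sleeve/cheek y extents', np.percentile(D[kk][:,1],[1,99]))
E
```

```text
neck top T 119 n [-0.6347  0.0217  0.7725] m [-0.0315 -0.0252  0.1365] rms 0.001721769001168631 bay coords [ 0.046  -0.0252  0.1324]
neck +x T 105 n [ 0.8604 -0.0004  0.5097] m [-0.0084 -0.0236  0.12  ] rms 0.0009364192413535773 bay coords [ 0.0567 -0.0235  0.1055]
top S 48 n [-0.5233 -0.0361  0.8514] m [-0.03   -0.0279  0.1363] rms 0.0010029101952189453 bay coords [ 0.0468 -0.0281  0.1313]
+y S 120 n [0.505  0.8579 0.0947] m [-0.0159 -0.0082  0.1147] rms 0.0037150921359284995 bay coords [ 0.0481 -0.0071  0.1041]
T 262 [[ 0.0327 -0.043   0.1125]
 [ 0.0349 -0.0413  0.1165]
 [ 0.05   -0.0254  0.1313]
 [ 0.0575 -0.0093  0.1347]
 [ 0.0583 -0.0076  0.1369]]
S 215 [[ 0.0317 -0.0411  0.1125]
 [ 0.0333 -0.0381  0.1138]
 [ 0.0452 -0.0119  0.1298]
 [ 0.0558 -0.0053  0.1327]
 [ 0.0563 -0.0043  0.1337]]
pad T 745 [-0.4859  0.05    0.1165] [-0.048   0.524   0.3507] [-0.4595  0.49    0.2952] ((-0.267034649848938, 0.2786697447299957), (0.04988379776477814, 0.6248626708984375), 41.404273986816406)
pad S 249 [-0.0885  0.0501  0.1118] [-0.0483  0.0808  0.1289] [-0.0706  0.0688  0.1232]
sleeve/cheek y extents [-0.0716  0.0753]
```

```bash
cat >> h.py <<'E'
from scipy.spatial.transform import Rotation as Rot
def need(x,y,z,yaw=None):
    o=ctrl.get_obs(); Rm=Rot.from_rotvec(o['tool_rot']).as_matrix(); d=np.array([x,y,z])-o['tool_pos']
    u=Rm.T@d/.04; cur=np.degrees(np.arctan2(-Rm[0,1],Rm[1,1]))
    t=0 if yaw is None else -(yaw-cur)/5
    print('t %.2f'%o['t'],'pos',o['tool_pos'].round(4),'yaw %.2f'%cur,'F',o['contact_force'].round(1),'open %.4f'%o['opening'],'| need xyz',u.round(2),'turn %.2f'%t,'dist %.3f'%np.linalg.norm(d))
DO=np.array([.572,.030,0]);DA=-.045
DR=np.array([[np.cos(DA),-np.sin(DA),0],[np.sin(DA),np.cos(DA),0],[0,0,1]])
c_,s_=np.cos(.56),np.sin(.56)
BR=DR@np.array([[c_,0,-s_],[0,1,0],[s_,0,c_]]); BO=DO+DR@np.array([.037,-.025,.0255])
def bay(x,y,z): return BO+BR@np.array([x,y,z])
E
python3 -c "
from h import *
g=bay(0,0,.118);print(g, bay(0,0,.130), bay(.038,.085,.067)); need(g[0],g[1],.18,-2.6)"
```

```text
[0.5452214  0.00618052 0.1254761 ] [0.53885362 0.00646726 0.13564316] [0.60827129 0.08842749 0.10245117]
t 0.10 pos [0.1391 0.6087 0.2302] yaw -12.88 F [-0.   0.5 -0.9] open 0.0853 | need xyz [  1.27 -12.42  13.26] turn -2.06 dist 0.728
```

Request:
{"name": "drive_tool", "arguments": {"commands": "-0.4 1.25 -12.42 13.26 -2.06;-0.4 1.25 -12.42 13.26 -2.06;-0.4 1.25 -12.42 13.26 -2.06;-0.4 1.25 -12.42 13.26 -2.06;-0.4 1.25 -12.42 13.26 -2.06;-0.4 1.25 -12.42 13.26 -2.06;-0.4 1.25 -12.42 13.26 -2.06;-0.4 1.25 -12.42 13.26 -2.06", "newtons": 60}}

```text
t: 0.77
tool_pos: [0.3256, 0.3317, 0.2079]
tool_rot: [0.035, 1.571, -0.035]
contact_force: [0.6, 0.1, -0.2]
opening: 0.0598
```

```bash
python3 -c "
from h import *
g=bay(0,0,.118); need(g[0],g[1],.18,-2.6)"
```

```text
t 0.77 pos [0.3256 0.3317 0.2079] yaw -2.55 F [ 0.6  0.1 -0.2] open 0.0598 | need xyz [ 0.7  -7.88  5.85] turn 0.01 dist 0.394
```

Request:
{"name": "drive_tool", "arguments": {"commands": "-0.4 0.7 -7.88 5.85 0;-0.4 0.7 -7.88 5.85 0;-0.4 0.7 -7.88 5.85 0;-0.4 0.7 -7.88 5.85 0;-0.4 0.7 -7.88 5.85 0;-0.4 0.7 -7.88 5.85 0;-0.4 0.7 -7.88 5.85 0;-0.4 0.7 -7.88 5.85 0"}}

```text
t: 1.43
tool_pos: [0.5117, 0.0559, 0.1842]
tool_rot: [0.036, 1.571, -0.036]
contact_force: [0.5, 0.1, 0.7]
opening: 0.0598
```

```bash
python3 -c "
from h import *
g=bay(0,0,.118); need(g[0],g[1],.18,-2.6)"
```

```text
t 1.43 pos [0.5117 0.0559 0.1842] yaw -2.61 F [0.5 0.1 0.7] open 0.0598 | need xyz [ 0.1  -1.2   0.89] turn -0.00 dist 0.060
```

Request:
{"name": "drive_tool", "arguments": {"commands": "-0.4 0.1 -1.2 0.89 0;-0.4 0.1 -1.2 0.89 0;-0.4 0.1 -1.2 0.89 0"}}

```text
t: 1.68
tool_pos: [0.5457, 0.005, 0.1798]
tool_rot: [0.038, 1.572, -0.04]
contact_force: [-0.1, -0.0, 0.1]
opening: 0.0601
```

```bash
python3 -c "
from h import *
g=bay(0,0,.118); need(g[0],g[1],.104,-2.6)
grab('top','top1');grab('side','side1')
a,_=load('top1'); b,_=load('side1')
cv2.imwrite('pics/c3.png',np.hstack([cv2.resize(a[150:290,240:380],(400,400),interpolation=2),cv2.resize(b[160:300,230:370],(400,400),interpolation=2)]))
"
```

```text
t 1.68 pos [0.5457 0.005  0.1798] yaw -2.85 F [-0.1 -0.   0.1] open 0.0601 | need xyz [ 1.89  0.03 -0.01] turn -0.05 dist 0.076
```

View pics/c3.png

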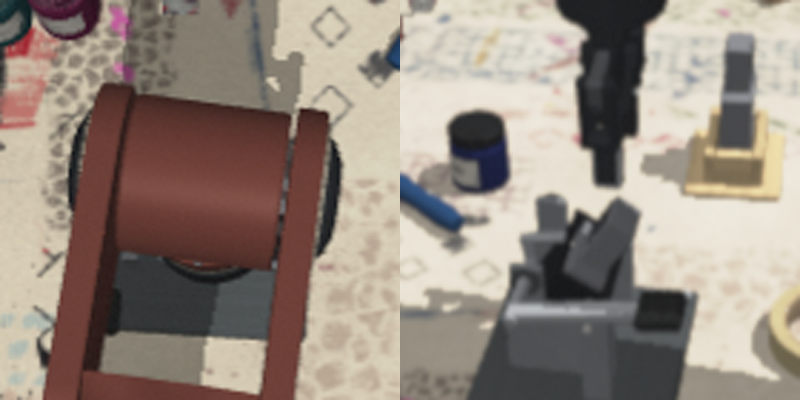

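Request:
{"name": "drive_tool", "arguments": {"commands": "-0.4 0.8 0.03 0 0;-0.4 1.5 0.03 0 0;-0.4 1.9 0.03 0 0;-0.4 1.9 0.03 0 0"}}

```text
t: 2.12
tool_pos: [0.5405, 0.0115, 0.0999]
tool_rot: [0.035, 1.579, -0.033]
contact_force: [-0.5, -0.6, -0.0]
opening: 0.0602
```

```bash
python3 -c "
from h import *
g=bay(0,0,.118); need(g[0],g[1],.104,-2.6)
b,d=grab('side','side2')
cv2.imwrite('pics/c4.png',cv2.resize(b[190:290,240:350],(660,600),interpolation=2))
"
```

```text
t 2.12 pos [0.5405 0.0115 0.0999] yaw -2.46 F [-0.5 -0.6 -0. ] open 0.0602 | need xyz [-0.1  -0.13  0.12] turn 0.03 dist 0.008
```

View pics/c4.png

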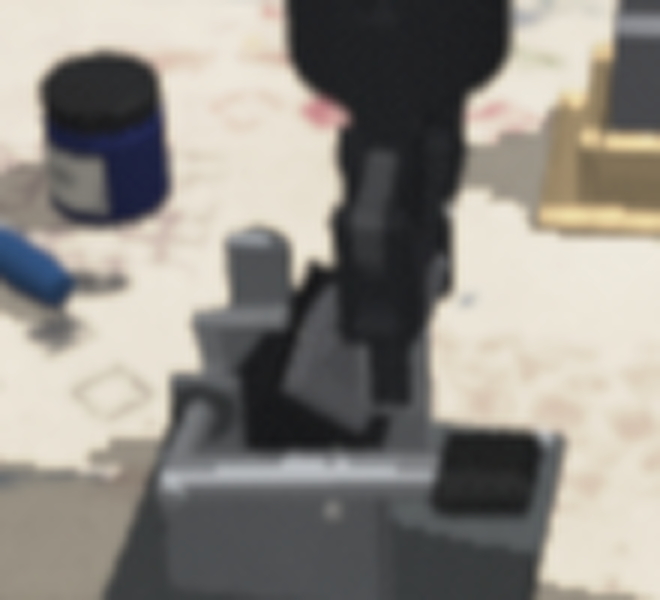

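```bash
python3 -c "
from h import *
g=bay(0,0,.118); need(g[0],g[1],.104,-2.6)
"
```

```text
t 2.17 pos [0.5422 0.0112 0.1024] yaw -2.47 F [-0.3  0.4  0.3] open 0.0598 | need xyz [-0.04 -0.12  0.08] turn 0.03 dist 0.006
```

Request:
{"name": "drive_tool", "arguments": {"commands": "-0.4 0 0 0 0;-0.4 0 0 0 0"}}

```text
t: 2.33
tool_pos: [0.5457, 0.0101, 0.1068]
tool_rot: [0.034, 1.567, -0.035]
contact_force: [-0.5, -0.2, 0.4]
opening: 0.0599
```

```bash
python3 -c "
from h import *
g=bay(0,0,.118); need(g[0],g[1],.104,-2.6)
"
```

```text
t 2.33 pos [0.5457 0.0101 0.1068] yaw -2.52 F [-0.5 -0.2  0.4] open 0.0599 | need xyz [ 0.07 -0.1  -0.01] turn 0.02 dist 0.005
```

Request:
{"name": "drive_tool", "arguments": {"commands": "-0.4 0.07 -0.1 0 0;-0.4 0.07 -0.1 0 0;-0.4 0.07 -0.1 0 0;-0.4 0.07 -0.1 0 0"}}

```text
t: 2.67
tool_pos: [0.5448, 0.0054, 0.1024]
tool_rot: [0.036, 1.57, -0.036]
contact_force: [-1.0, 0.7, -0.1]
opening: 0.0598
```

```bash
python3 -c "
from h import *
g=bay(0,0,.118); need(g[0],g[1],.104,-2.6)
b,d=grab('side','side3')
cv2.imwrite('pics/c5.png',cv2.resize(b[190:290,240:350],(660,600),interpolation=2))
"
```

```text
t 2.67 pos [0.5448 0.0054 0.1024] yaw -2.60 F [-1.   0.7 -0.1] open 0.0598 | need xyz [-0.04  0.02  0.01] turn 0.00 dist 0.002
```

View pics/c5.png

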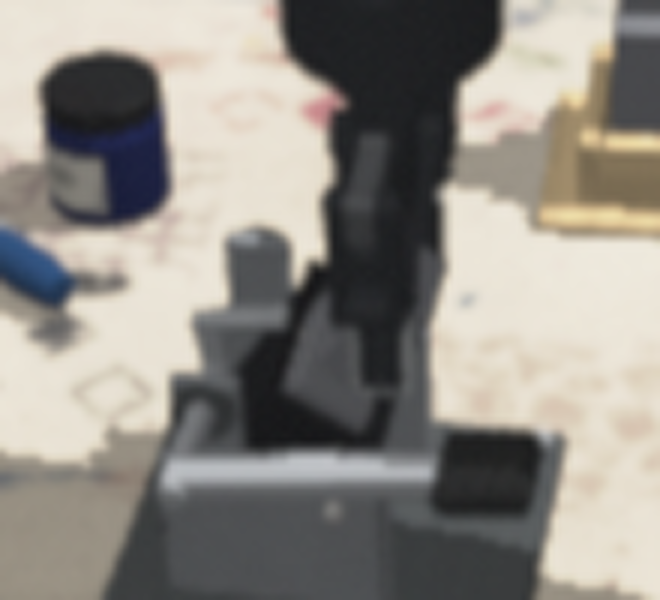

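Request:
{"name": "drive_tool", "arguments": {"commands": "1 0 0 0 0;1 0 0 0 0;1 0 0 0 0;1 0 0 0 0;1 0 0 0 0", "newtons": 70}}

```text
t: 3.13
tool_pos: [0.5446, 0.0056, 0.1022]
tool_rot: [0.035, 1.57, -0.035]
contact_force: [-0.6, 0.1, 2.9]
opening: 0.0354
```

Request:
{"name": "drive_tool", "arguments": {"commands": "1 -0.1 0 -0.06 0;1 -0.2 0 -0.13 0;1 -0.42 0 -0.27 0;1 -0.64 0 -0.4 0;1 -0.64 0 -0.4 0"}}

```text
t: 3.55
tool_pos: [0.5282, 0.0063, 0.1295]
tool_rot: [0.035, 1.569, -0.035]
contact_force: [0.7, 0.0, -1.3]
opening: 0.0353
```

```bash
python3 -c "
from h import *
need(.54,.006,.104,-2.6);print(ctrl.get_obs()['wrist_torque'])
b,d=grab('side','side4')
cv2.imwrite('pics/c6.png',cv2.resize(b[190:290,240:350],(660,600),interpolation=2))
"
```

```text
t 3.55 pos [0.5282 0.0063 0.1295] yaw -2.57 F [ 0.7  0.  -1.3] open 0.0353 | need xyz [0.64 0.01 0.29] turn 0.01 dist 0.028
[ 0.01123842 -0.03297216 -0.01173835]
```

View pics/c6.png

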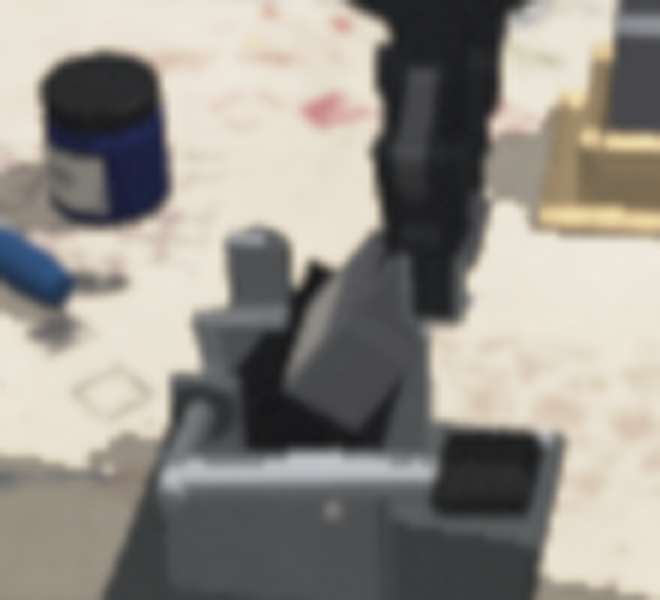

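Request:
{"name": "drive_tool", "arguments": {"commands": "1 -0.42 0 -0.27 0;1 -0.85 0 -0.53 0;1 -1.3 0 -0.82 0;1 -1.7 0 -1.06 0;1 -2.3 0 -1.06 0;1 -2.8 0 -1.06 0;1 -2.8 0 -1.06 0;1 -2.8 0 -1.06 0"}}

```text
t: 4.27
tool_pos: [0.4863, 0.0082, 0.2399]
tool_rot: [0.035, 1.569, -0.035]
contact_force: [0.5, 0.6, -1.8]
opening: 0.0352
```

```bash
python3 -c "
from h import *
need(.44,.31,.26,-8.4);print(ctrl.get_obs()['wrist_torque'])
b,d=grab('side','side5')
cv2.imwrite('pics/c7.png',cv2.resize(b[130:290,240:400],(600,600),interpolation=2))
"
```

```text
t 4.27 pos [0.4863 0.0082 0.2399] yaw -2.58 F [ 0.5  0.6 -1.8] open 0.0352 | need xyz [-0.51  7.49 -1.49] turn 1.16 dist 0.306
[-0.03319802  0.09360086  0.02769021]
```

View pics/c7.png

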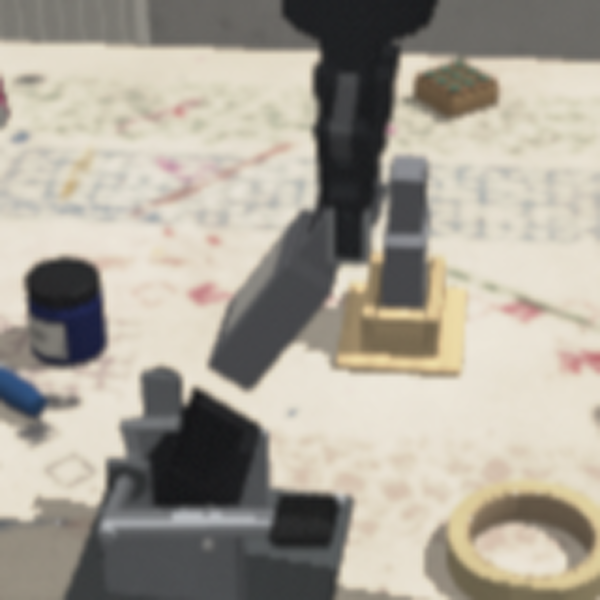

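```bash
python3 -c "
from h import *
need(.4175,.3137,.25,-8.4)
"
```

```text
t 4.32 pos [0.4855 0.0083 0.2382] yaw -2.58 F [-0.5 -1.4 -2.4] open 0.0355 | need xyz [-0.29  7.55 -2.04] turn 1.16 dist 0.313
```

Request:
{"name": "drive_tool", "arguments": {"commands": "1 -0.3 0.95 -0.25 0.15;1 -0.3 1.9 -0.5 0.3;1 -0.3 2.85 -0.76 0.44;1 -0.3 3.8 -1 0.6;1 -0.3 4.7 -1.27 0.75;1 -0.3 5.7 -1.5 0.9;1 -0.3 6.6 -1.8 1.0;1 -0.3 7.55 -2.04 1.16"}}

```text
t: 4.98
tool_pos: [0.4161, 0.3147, 0.2484]
tool_rot: [0.113, 1.572, -0.117]
contact_force: [0.5, 1.2, -2.0]
opening: 0.0348
```

Request:
{"name": "drive_tool", "arguments": {"commands": "1 0 0 0 0;1 0 0 0 0;1 0 0 0 0"}}

```text
t: 5.23
tool_pos: [0.4174, 0.313, 0.2491]
tool_rot: [0.112, 1.571, -0.117]
contact_force: [0.5, -0.5, -1.7]
opening: 0.0352
```

```bash
python3 -c "
from h import *
need(.4175,.3137,.10,-8.4)
b,d=grab('side','side6')
cv2.imwrite('pics/c8.png',cv2.resize(b[180:480,240:440],(400,600),interpolation=2))
"
```

```text
t 5.23 pos [0.4174 0.313  0.2491] yaw -8.34 F [ 0.5 -0.5 -1.7] open 0.0352 | need xyz [3.73 0.03 0.01] turn 0.01 dist 0.149
```

View pics/c8.png

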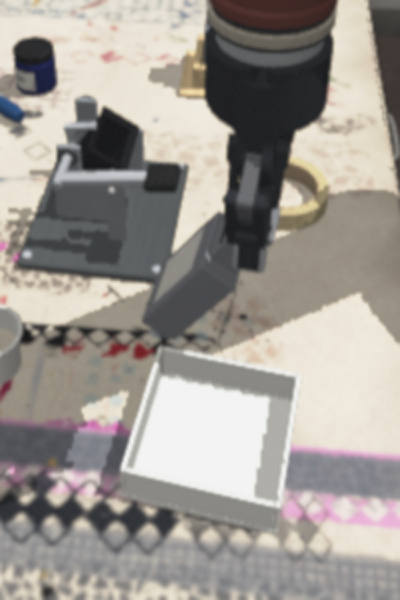

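Request:
{"name": "drive_tool", "arguments": {"commands": "1 0.9 0.03 0 0;1 1.8 0.03 0 0;1 2.6 0.03 0 0;1 3.2 0.03 0 0;1 3.5 0.03 0 0;1 3.6 0.03 0 0;1 3.6 0.03 0 0;1 3.6 0.03 0 0"}}

```text
t: 5.95
tool_pos: [0.4197, 0.3149, 0.1092]
tool_rot: [0.117, 1.565, -0.114]
contact_force: [-0.2, -0.1, -1.3]
opening: 0.0351
```

```bash
python3 -c "
from h import *
need(.4175,.3137,.10,-8.4)
b,d=grab('side','side7')
cv2.imwrite('pics/c9.png',cv2.resize(b[280:460,280:430],(500,600),interpolation=2))
"
```

```text
t 5.95 pos [0.4197 0.3149 0.1092] yaw -8.43 F [-0.2 -0.1 -1.3] open 0.0351 | need xyz [ 0.23 -0.04 -0.05] turn -0.01 dist 0.010
```

View pics/c9.png

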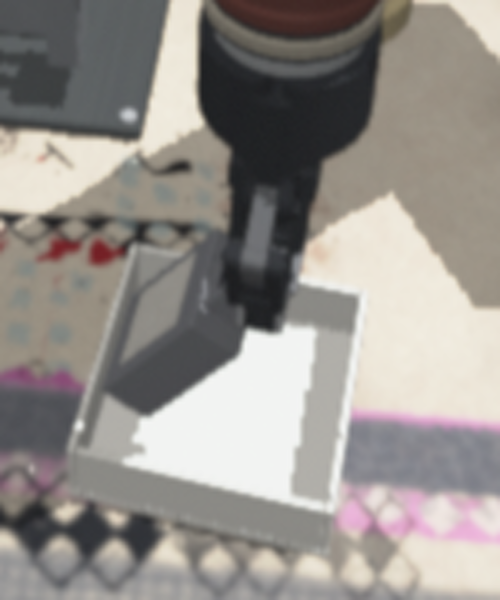

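Request:
{"name": "drive_tool", "arguments": {"commands": "1 0.15 -0.04 -0.05 0;1 0.3 -0.04 -0.05 0;1 0.3 -0.04 -0.05 0;1 0.3 -0.04 -0.05 0", "newtons": 25}}

```text
t: 6.33
tool_pos: [0.4158, 0.3133, 0.0951]
tool_rot: [0.114, 1.568, -0.115]
contact_force: [-0.2, 0.8, -1.7]
opening: 0.0352
```

Request:
{"name": "drive_tool", "arguments": {"commands": "1 0 0 0.2 0;1 0 0 0.4 0;1 0 0 0.6 0;1 -0.05 0 0.8 0;1 -0.05 0 0.8 0"}}

```text
t: 6.75
tool_pos: [0.4472, 0.3093, 0.098]
tool_rot: [0.116, 1.573, -0.115]
contact_force: [-7.0, 0.9, 3.5]
opening: 0.035
```

```bash
python3 -c "
from h import *
need(.4373+.046*.989,.3108-.046*.146,.11,-8.4)
b,d=grab('side','side8')
cv2.imwrite('pics/c10.png',cv2.resize(b[280:460,280:430],(500,600),interpolation=2))
"
```

```text
t 6.75 pos [0.4472 0.3093 0.098 ] yaw -8.42 F [-7.   0.9  3.5] open 0.0350 | need xyz [-0.3  0.   0.9] turn -0.00 dist 0.038
```

View pics/c10.png

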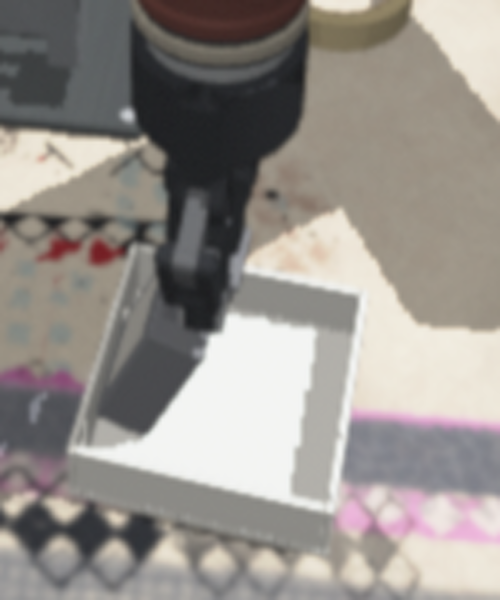

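Request:
{"name": "drive_tool", "arguments": {"commands": "1 -0.1 0 0.25 0;1 -0.15 0 0.5 0;1 -0.18 0 0.7 0;1 -0.18 0 0.85 0;1 -0.18 0 0.92 0;1 -0.18 0 0.92 0"}}

```text
t: 7.3
tool_pos: [0.4834, 0.304, 0.1051]
tool_rot: [0.116, 1.573, -0.115]
contact_force: [-6.2, 0.4, 2.5]
opening: 0.0348
```

```bash
python3 -c "
from h import *
need(.4373+.046*.989,.3108-.046*.146,.11,-8.4)
b,d=grab('side','side9')
cv2.imwrite('pics/c11.png',cv2.resize(b[280:460,280:430],(500,600),interpolation=2))
"
```

```text
t 7.30 pos [0.4834 0.304  0.1051] yaw -8.42 F [-6.2  0.4  2.5] open 0.0348 | need xyz [-0.12  0.   -0.02] turn -0.00 dist 0.005
```

View pics/c11.png

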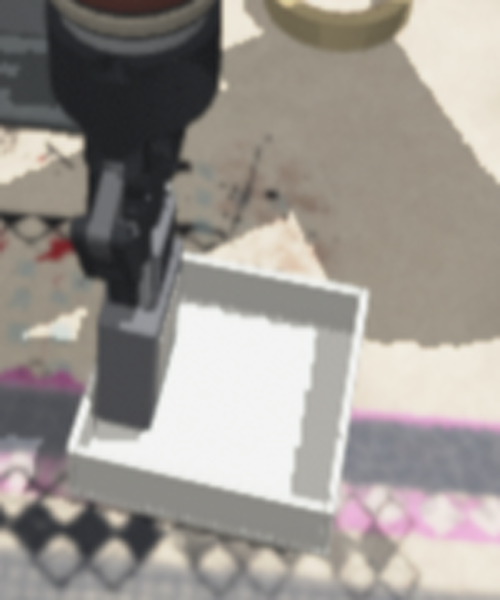

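```bash
cat >> h.py <<'E'
def facetilt(tag,xlo,xhi,ylo,yhi,yaw):
    b,d=load(tag); S=cloud('side',d); a=np.radians(yaw)
    ex=np.array([np.cos(a),np.sin(a)]);
    m=(S[...,0]>xlo)&(S[...,0]<xhi)&(S[...,1]>ylo)&(S[...,1]<yhi)
    q=S[m]; 
    for z in np.arange(.01,.3,.01):
        r=q[abs(q[:,2]-z)<.005]
        if len(r)>6: u=r[:,:2]@ex; print('z %.3f n %d  u %.4f..%.4f mid %.4f y %.4f'%(z,len(r),u.min(),u.max(),(u.min()+u.max())/2,r[:,1].max()))
E
python3 -c "
from h import *
facetilt('side9',.44,.54,.325,.36,-8.4); print(np.array([.4373,.3108])@[.989,-.146])
"
```

```text
z 0.010 n 54  u 0.3861..0.4490 mid 0.4176 y 0.3478
z 0.020 n 73  u 0.4184..0.4490 mid 0.4337 y 0.3497
z 0.030 n 84  u 0.4177..0.4491 mid 0.4334 y 0.3581
z 0.040 n 116  u 0.4172..0.4528 mid 0.4350 y 0.3593
z 0.050 n 63  u 0.4170..0.4460 mid 0.4315 y 0.3377
z 0.060 n 73  u 0.4167..0.4456 mid 0.4312 y 0.3368
z 0.070 n 68  u 0.4167..0.4458 mid 0.4313 y 0.3368
z 0.080 n 67  u 0.4161..0.4455 mid 0.4308 y 0.3372
z 0.090 n 100  u 0.4161..0.4461 mid 0.4311 y 0.3374
z 0.100 n 75  u 0.4166..0.4450 mid 0.4308 y 0.3359
z 0.110 n 20  u 0.4215..0.4431 mid 0.4323 y 0.3345
z 0.120 n 50  u 0.4215..0.4428 mid 0.4322 y 0.3369
z 0.130 n 27  u 0.4215..0.4393 mid 0.4304 y 0.3365
z 0.150 n 21  u 0.4193..0.4449 mid 0.4321 y 0.3545
z 0.160 n 80  u 0.4193..0.4448 mid 0.4321 y 0.3581
z 0.170 n 70  u 0.4167..0.4490 mid 0.4328 y 0.3599
z 0.180 n 71  u 0.4157..0.4494 mid 0.4325 y 0.3596
z 0.190 n 45  u 0.4160..0.4492 mid 0.4326 y 0.3563
z 0.200 n 60  u 0.4136..0.4490 mid 0.4313 y 0.3583
z 0.210 n 155  u 0.4136..0.4451 mid 0.4294 y 0.3599
z 0.220 n 110  u 0.4220..0.4443 mid 0.4332 y 0.3482
z 0.230 n 82  u 0.4104..0.4463 mid 0.4283 y 0.3435
z 0.240 n 207  u 0.3991..0.4609 mid 0.4300 y 0.3434
z 0.250 n 219  u 0.3991..0.4606 mid 0.4298 y 0.3423
z 0.260 n 234  u 0.3993..0.4615 mid 0.4304 y 0.3426
z 0.270 n 275  u 0.3996..0.4611 mid 0.4303 y 0.3431
z 0.280 n 307  u 0.4005..0.4607 mid 0.4306 y 0.3428
z 0.290 n 101  u 0.4012..0.4601 mid 0.4307 y 0.3411
0.38711290000000004
```

Request:
{"name": "drive_tool", "arguments": {"commands": "1 0 0 0.06 0;1 0 0 -0.1 0;1 0 0 -0.3 0;1 0 0 -0.5 0;1 0 0 -0.5 0;1 0.15 0 -0.5 0;1 0.2 0 -0.5 0;1 0.2 0 -0.5 0"}}

```text
t: 8.02
tool_pos: [0.4651, 0.3066, 0.0978]
tool_rot: [0.115, 1.567, -0.114]
contact_force: [-0.8, -0.6, 3.8]
opening: 0.0354
```

Request:
{"name": "drive_tool", "arguments": {"commands": "1 0.04 0 0 0;1 0.04 0 0 0"}}

```text
t: 8.18
tool_pos: [0.4655, 0.3067, 0.0978]
tool_rot: [0.115, 1.567, -0.115]
contact_force: [-3.1, -2.3, 10.2]
opening: 0.0351
```

```bash
python3 -c "
from h import *
need(.4373+.046*.989,.3108-.046*.146,.11,-8.4)
b,d=grab('side','side10')
cv2.imwrite('pics/c12.png',cv2.resize(b[280:460,280:430],(500,600),interpolation=2))
facetilt('side10',.41,.5,.325,.36,-8.4)
" | head -17
```

```text
t 8.18 pos [0.4655 0.3067 0.0978] yaw -8.38 F [-3.1 -2.3 10.2] open 0.0351 | need xyz [-0.31 -0.    0.44] turn 0.00 dist 0.021
z 0.010 n 97  u 0.3575..0.4394 mid 0.3985 y 0.3542
z 0.020 n 63  u 0.3989..0.4295 mid 0.4142 y 0.3398
z 0.030 n 62  u 0.3983..0.4272 mid 0.4127 y 0.3391
z 0.040 n 67  u 0.3983..0.4273 mid 0.4128 y 0.3395
z 0.050 n 69  u 0.3983..0.4271 mid 0.4127 y 0.3393
z 0.060 n 69  u 0.3977..0.4272 mid 0.4125 y 0.3393
z 0.070 n 69  u 0.3978..0.4271 mid 0.4124 y 0.3405
z 0.080 n 77  u 0.3976..0.4272 mid 0.4124 y 0.3398
z 0.090 n 152  u 0.3976..0.4274 mid 0.4125 y 0.3395
z 0.100 n 21  u 0.4006..0.4249 mid 0.4128 y 0.3353
z 0.110 n 62  u 0.3993..0.4253 mid 0.4123 y 0.3393
z 0.120 n 37  u 0.4005..0.4200 mid 0.4102 y 0.3402
z 0.130 n 15  u 0.3993..0.4045 mid 0.4019 y 0.3331
z 0.140 n 8  u 0.4009..0.4030 mid 0.4020 y 0.3405
z 0.150 n 67  u 0.4008..0.4261 mid 0.4135 y 0.3594
z 0.160 n 40  u 0.3993..0.4290 mid 0.4141 y 0.3600
```

View pics/c12.png

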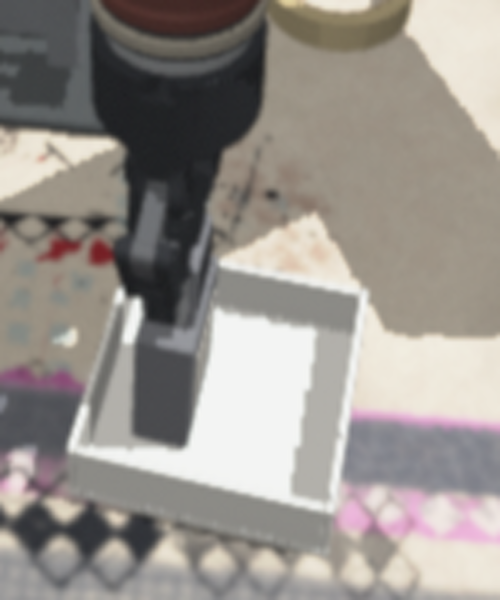

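Request:
{"name": "drive_tool", "arguments": {"commands": "-0.4 0 0 0 0;-0.4 0 0 0 0;-0.4 0 0 0 0;-0.4 0 0 0 0;-0.4 -0.4 0 0 0;-0.4 -1.2 0 0 0;-0.4 -2 0 0 0;-0.4 -3 0 0 0", "newtons": 60}}

```text
t: 8.9
tool_pos: [0.4631, 0.3056, 0.2137]
tool_rot: [0.113, 1.572, -0.117]
contact_force: [0.6, -0.0, 0.3]
opening: 0.0597
```

```bash
python3 -c "
from h import *
need(.466,-.2605,.24,-.5)
b,d=grab('side','side11')
cv2.imwrite('pics/c13.png',cv2.resize(b[280:460,280:430],(500,600),interpolation=2))
facetilt('side11',.41,.5,.325,.36,-8.4)
" | head -17
```

```text
t 8.90 pos [0.4631 0.3056 0.2137] yaw -8.38 F [ 0.6 -0.   0.3] open 0.0597 | need xyz [ -0.63 -13.99   2.13] turn -1.58 dist 0.567
z 0.010 n 93  u 0.3553..0.4392 mid 0.3972 y 0.3525
z 0.020 n 60  u 0.4002..0.4293 mid 0.4147 y 0.3394
z 0.030 n 65  u 0.4001..0.4289 mid 0.4145 y 0.3404
z 0.040 n 67  u 0.4003..0.4290 mid 0.4146 y 0.3393
z 0.050 n 68  u 0.4002..0.4312 mid 0.4157 y 0.3394
z 0.060 n 73  u 0.4001..0.4307 mid 0.4154 y 0.3393
z 0.070 n 72  u 0.4003..0.4303 mid 0.4153 y 0.3387
z 0.080 n 76  u 0.4009..0.4303 mid 0.4156 y 0.3400
z 0.090 n 144  u 0.4010..0.4306 mid 0.4158 y 0.3386
z 0.100 n 24  u 0.4049..0.4259 mid 0.4154 y 0.3271
z 0.110 n 22  u 0.4054..0.4212 mid 0.4133 y 0.3272
z 0.120 n 28  u 0.4054..0.4196 mid 0.4125 y 0.3267
z 0.130 n 22  u 0.4053..0.4196 mid 0.4124 y 0.3273
z 0.220 n 19  u 0.4014..0.4232 mid 0.4123 y 0.3475
z 0.230 n 73  u 0.4012..0.4234 mid 0.4123 y 0.3506
z 0.240 n 70  u 0.4011..0.4232 mid 0.4121 y 0.3516
```

View pics/c13.png

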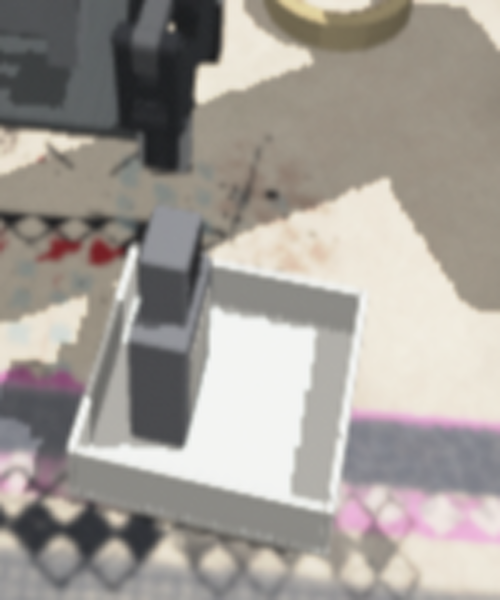

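Request:
{"name": "drive_tool", "arguments": {"commands": "-0.4 -0.63 -13.99 2.13 -1.58;-0.4 -0.63 -13.99 2.13 -1.58;-0.4 -0.63 -13.99 2.13 -1.58;-0.4 -0.63 -13.99 2.13 -1.58;-0.4 -0.63 -13.99 2.13 -1.58;-0.4 -0.63 -13.99 2.13 -1.58;-0.4 -0.63 -13.99 2.13 -1.58;-0.4 -0.63 -13.99 2.13 -1.58"}}

```text
t: 9.62
tool_pos: [0.4657, -0.026, 0.2298]
tool_rot: [0.006, 1.57, -0.007]
contact_force: [0.3, -0.4, 0.3]
opening: 0.0596
```

```bash
python3 -c "
from h import *
need(.466,-.2605,.2,-.5)"
```

```text
t 9.62 pos [ 0.4657 -0.026   0.2298] yaw -0.47 F [ 0.3 -0.4  0.3] open 0.0596 | need xyz [ 0.74 -5.86  0.05] turn 0.01 dist 0.236
```

Request:
{"name": "drive_tool", "arguments": {"commands": "-0.4 0.3 -5.86 0.05 0;-0.4 0.3 -5.86 0.05 0;-0.4 0.3 -5.86 0.05 0;-0.4 0.3 -5.86 0.05 0;-0.4 0.3 -5.86 0.05 0;-0.4 0.6 -5.86 0.05 0;-0.4 0.6 -5.86 0.05 0;-0.4 0.6 -5.86 0.05 0"}}

```text
t: 10.28
tool_pos: [0.4653, -0.2593, 0.2043]
tool_rot: [0.01, 1.573, -0.007]
contact_force: [-0.2, 1.0, -0.2]
opening: 0.0598
```

```bash
python3 -c "
from h import *
need(.466,-.2605,.109,-.5)
b,d=grab('side','side12')
cv2.imwrite('pics/c14.png',cv2.resize(b[110:240,290:400],(508,600),interpolation=2))
"
```

```text
t 10.28 pos [ 0.4653 -0.2593  0.2043] yaw -0.64 F [-0.2  1.  -0.2] open 0.0598 | need xyz [ 2.38 -0.03  0.02] turn -0.03 dist 0.095
```

View pics/c14.png

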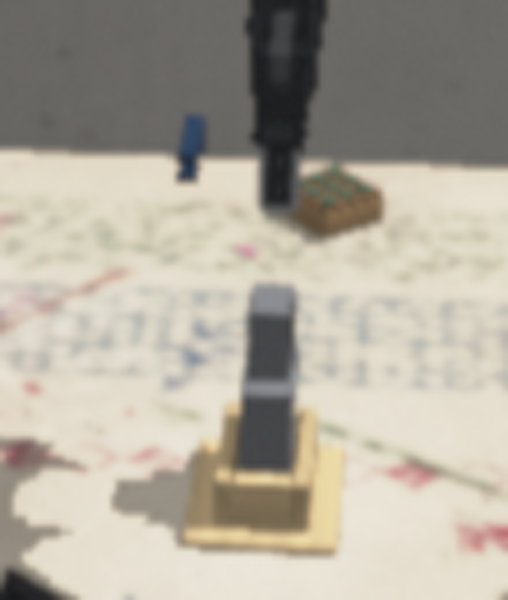

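Request:
{"name": "drive_tool", "arguments": {"commands": "-0.4 0.8 -0.03 0.02 0;-0.4 1.6 -0.03 0.02 0;-0.4 2.2 -0.03 0.02 0;-0.4 2.4 -0.03 0.02 0;-0.4 2.4 -0.03 0.02 0;-0.4 2.4 -0.03 0.02 0;-0.4 2.4 -0.03 0.02 0"}}

```text
t: 10.92
tool_pos: [0.4685, -0.2601, 0.1124]
tool_rot: [0.004, 1.567, -0.008]
contact_force: [-0.1, -0.1, -0.1]
opening: 0.0599
```

```bash
python3 -c "
from h import *
need(.466,-.2605,.108,-.5)
b,d=grab('side','side13')
cv2.imwrite('pics/c15.png',cv2.resize(b[110:240,290:400],(508,600),interpolation=2))
"
```

```text
t 10.92 pos [ 0.4685 -0.2601  0.1124] yaw -0.43 F [-0.1 -0.1 -0.1] open 0.0599 | need xyz [ 0.11 -0.01 -0.06] turn 0.01 dist 0.005
```

View pics/c15.png

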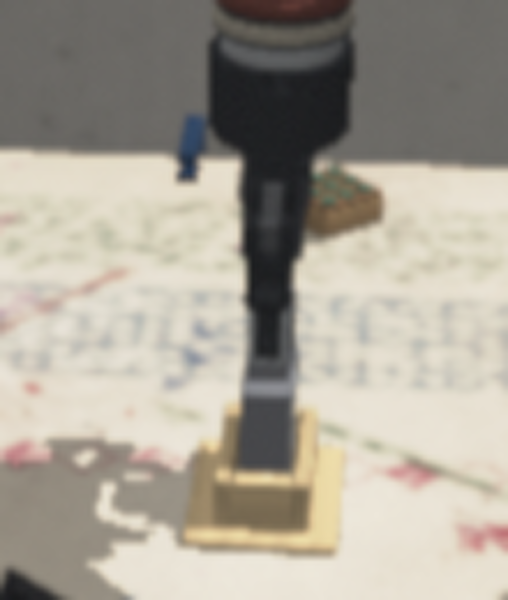

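Request:
{"name": "drive_tool", "arguments": {"commands": "-0.4 0.1 0 -0.04 0;-0.4 0.1 0 -0.04 0;1 0.1 0 -0.04 0;1 0.1 0 -0.04 0;1 0.1 0 -0.04 0;1 0.1 0 -0.04 0;1 0.1 0 -0.04 0", "newtons": 35}}

```text
t: 11.55
tool_pos: [0.4655, -0.26, 0.1062]
tool_rot: [0.006, 1.57, -0.007]
contact_force: [0.2, 0.0, 1.6]
opening: 0.0357
```

Request:
{"name": "drive_tool", "arguments": {"commands": "1 -0.2 0 0 0;1 -0.4 0 0 0;1 -0.6 0 0 0;1 -0.6 0 0 0;1 -0.6 0 0 0"}}

```text
t: 11.97
tool_pos: [0.4659, -0.26, 0.131]
tool_rot: [0.006, 1.569, -0.007]
contact_force: [0.5, 0.2, -0.6]
opening: 0.0358
```

```bash
python3 -c "
from h import *
need(.466,-.2605,.108,-.5)
b,d=grab('side','side14')
cv2.imwrite('pics/c16.png',cv2.resize(b[110:240,290:400],(508,600),interpolation=2))
facetilt('side14',.42,.5,-.24,-.21,-.5)
"|head -16
```

```text
t 11.97 pos [ 0.4659 -0.26    0.131 ] yaw -0.47 F [ 0.5  0.2 -0.6] open 0.0358 | need xyz [ 0.57 -0.01  0.  ] turn 0.01 dist 0.023
z 0.010 n 138  u 0.4261..0.5020 mid 0.4640 y -0.2106
z 0.020 n 66  u 0.4408..0.4964 mid 0.4686 y -0.2155
z 0.030 n 67  u 0.4408..0.4964 mid 0.4686 y -0.2152
z 0.040 n 122  u 0.4409..0.4968 mid 0.4688 y -0.2153
z 0.050 n 37  u 0.4549..0.4842 mid 0.4695 y -0.2282
z 0.060 n 36  u 0.4554..0.4819 mid 0.4686 y -0.2274
z 0.070 n 34  u 0.4537..0.4819 mid 0.4678 y -0.2273
z 0.080 n 39  u 0.4539..0.4823 mid 0.4681 y -0.2266
z 0.090 n 38  u 0.4542..0.4827 mid 0.4684 y -0.2233
z 0.100 n 40  u 0.4543..0.4829 mid 0.4686 y -0.2241
z 0.110 n 39  u 0.4546..0.4831 mid 0.4688 y -0.2251
z 0.120 n 37  u 0.4549..0.4836 mid 0.4693 y -0.2271
z 0.130 n 11  u 0.4583..0.4762 mid 0.4672 y -0.2320
z 0.140 n 27  u 0.4559..0.4789 mid 0.4674 y -0.2243
z 0.150 n 32  u 0.4563..0.4766 mid 0.4664 y -0.2223
```

View pics/c16.png

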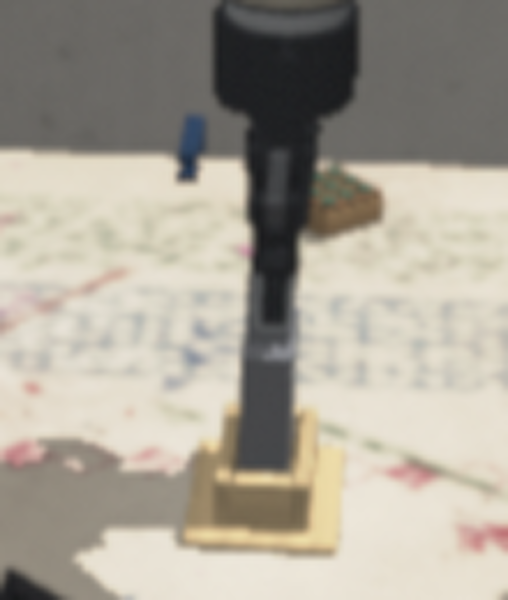

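Request:
{"name": "drive_tool", "arguments": {"commands": "1 0 0 -0.25 0;1 0 0 -0.5 0;1 0.03 0 -0.8 0;1 0.08 0 -1.1 0;1 0.14 0 -1.35 0;1 0.2 0 -1.6 0;1 0.2 0 -1.6 0;1 0.2 0 -1.6 0", "newtons": 30}}

```text
t: 12.68
tool_pos: [0.3997, -0.2589, 0.1214]
tool_rot: [0.008, 1.574, -0.007]
contact_force: [-0.3, -1.5, 0.1]
opening: 0.0357
```

```bash
cat >> h.py <<'E'
def tilt(tag,roi,yfar):
    # +y body face edges: outline of points on the face plane
    b,d=load(tag); S=cloud('side',d)
    m=(S[...,0]>roi[0])&(S[...,0]<roi[1])&(S[...,1]>roi[2])&(S[...,1]<roi[3])&(S[...,2]>roi[4])&(S[...,2]<roi[5])
    q=S[m]; print(len(q),'y',np.percentile(q[:,1],[5,50,95]).round(4)); r=cv2.minAreaRect(np.float32(q[:,[0,2]])*1000); print('rect x,z mm',r)
    print('corners',cv2.boxPoints(r).round(1).tolist())
E
python3 -c "
from h import *
need(.466,-.2605,.108,-.5)
b,d=grab('side','side15')
cv2.imwrite('pics/c17.png',cv2.resize(b[110:240,290:400],(508,600),interpolation=2))
facetilt('side15',.38,.5,-.24,-.225,-.5)
"|head -16
```

```text
t 12.68 pos [ 0.3997 -0.2589  0.1214] yaw -0.52 F [-0.3 -1.5  0.1] open 0.0357 | need xyz [ 0.33 -0.02  1.66] turn -0.00 dist 0.068
z 0.010 n 25  u 0.4266..0.5018 mid 0.4642 y -0.2266
z 0.040 n 40  u 0.4415..0.4950 mid 0.4682 y -0.2251
z 0.050 n 34  u 0.4447..0.4790 mid 0.4618 y -0.2262
z 0.060 n 47  u 0.4398..0.4769 mid 0.4584 y -0.2260
z 0.070 n 43  u 0.4325..0.4714 mid 0.4520 y -0.2255
z 0.080 n 49  u 0.4278..0.4643 mid 0.4461 y -0.2253
z 0.090 n 47  u 0.4208..0.4567 mid 0.4387 y -0.2265
z 0.100 n 49  u 0.4137..0.4521 mid 0.4329 y -0.2252
z 0.110 n 53  u 0.4116..0.4496 mid 0.4306 y -0.2255
z 0.120 n 41  u 0.3922..0.4399 mid 0.4161 y -0.2259
z 0.130 n 35  u 0.3899..0.4304 mid 0.4102 y -0.2268
z 0.140 n 27  u 0.3906..0.4210 mid 0.4058 y -0.2260
z 0.150 n 31  u 0.3895..0.4140 mid 0.4017 y -0.2250
z 0.190 n 13  u 0.3846..0.4167 mid 0.4006 y -0.2299
z 0.200 n 13  u 0.3836..0.4171 mid 0.4004 y -0.2312
```

View pics/c17.png

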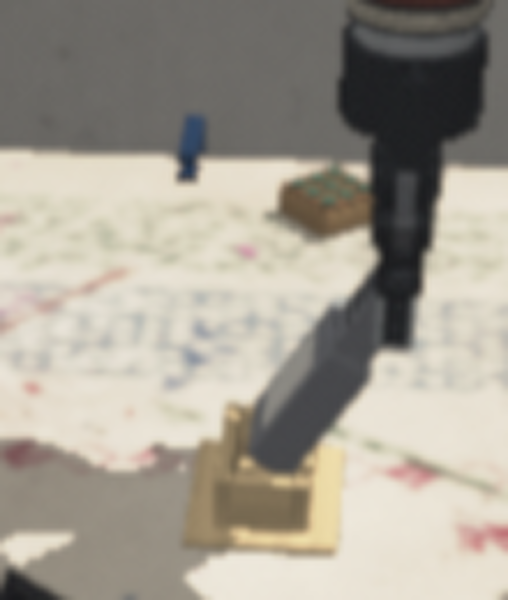

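Request:
{"name": "drive_tool", "arguments": {"commands": "1 0 0 0 0;1 0 0 0 0;1 0 0 0 0;1 -0.3 0 0 0;1 -1 0 0 0;1 -2 0 0 0;1 -3 0 0 0;1 -3 0 0 0", "newtons": 100}}

```text
t: 13.4
tool_pos: [0.4049, -0.2614, 0.2528]
tool_rot: [-0.002, 1.558, -0.013]
contact_force: [0.1, -0.9, 1.0]
opening: 0.0344
```

```bash
python3 -c "
from h import *
need(.46,.008,.24,-2.6)"
```

```text
t 13.40 pos [ 0.4049 -0.2614  0.2528] yaw -0.43 F [ 0.1 -0.9  1. ] open 0.0344 | need xyz [0.27 6.75 1.32] turn 0.43 dist 0.275
```

Request:
{"name": "drive_tool", "arguments": {"commands": "1 0.25 0.9 0.2 0.1;1 0.25 1.8 0.35 0.15;1 0.25 2.7 0.55 0.2;1 0.25 3.6 0.7 0.25;1 0.25 4.5 0.9 0.3;1 0.25 5.4 1.1 0.4;1 0.25 6.2 1.25 0.43;1 0.25 6.7 1.32 0.43"}}

```text
t: 14.07
tool_pos: [0.4565, 0.0119, 0.2327]
tool_rot: [0.035, 1.57, -0.032]
contact_force: [0.6, -0.3, -1.9]
opening: 0.0346
```

Request:
{"name": "drive_tool", "arguments": {"commands": "1 0 0 0 0;1 0 0 0 0;1 0 0 0 0"}}

```text
t: 14.32
tool_pos: [0.4564, 0.0083, 0.2322]
tool_rot: [0.036, 1.57, -0.036]
contact_force: [0.2, 0.2, -1.2]
opening: 0.0349
```

```bash
python3 -c "
from h import *
need(.46,.008,.24,-2.6)
b,d=grab('side','side16')
cv2.imwrite('pics/c18.png',cv2.resize(b[130:290,240:400],(600,600),interpolation=2))
facetilt('side16',.40,.6,.02,.06,-2.6)
"
```

```text
t 14.32 pos [0.4564 0.0083 0.2322] yaw -2.61 F [ 0.2  0.2 -1.2] open 0.0349 | need xyz [-0.19 -0.    0.09] turn -0.00 dist 0.009
z 0.010 n 366  u 0.3986..0.5970 mid 0.4978 y 0.0597
z 0.020 n 66  u 0.3992..0.5962 mid 0.4977 y 0.0536
z 0.030 n 51  u 0.5394..0.5951 mid 0.5673 y 0.0538
z 0.040 n 49  u 0.5395..0.5971 mid 0.5683 y 0.0538
z 0.050 n 58  u 0.5396..0.5969 mid 0.5682 y 0.0541
z 0.060 n 29  u 0.5406..0.5957 mid 0.5682 y 0.0539
z 0.080 n 86  u 0.5434..0.5975 mid 0.5704 y 0.0507
z 0.090 n 92  u 0.5445..0.5968 mid 0.5707 y 0.0523
z 0.100 n 47  u 0.5602..0.5967 mid 0.5785 y 0.0562
z 0.110 n 34  u 0.5776..0.5971 mid 0.5874 y 0.0550
z 0.130 n 36  u 0.5781..0.5979 mid 0.5880 y 0.0349
z 0.150 n 14  u 0.5065..0.5212 mid 0.5139 y 0.0366
z 0.160 n 56  u 0.4980..0.5312 mid 0.5146 y 0.0386
z 0.170 n 76  u 0.4920..0.5316 mid 0.5118 y 0.0385
z 0.180 n 79  u 0.4880..0.5261 mid 0.5070 y 0.0390
z 0.190 n 79  u 0.4801..0.5196 mid 0.4999 y 0.0399
z 0.200 n 79  u 0.4743..0.5132 mid 0.4937 y 0.0398
z 0.210 n 77  u 0.4687..0.5073 mid 0.4880 y 0.0406
z 0.220 n 113  u 0.4644..0.5014 mid 0.4829 y 0.0423
z 0.230 n 105  u 0.4446..0.4945 mid 0.4695 y 0.0394
z 0.240 n 80  u 0.4432..0.4844 mid 0.4638 y 0.0412
z 0.250 n 79  u 0.4431..0.4803 mid 0.4617 y 0.0424
z 0.260 n 65  u 0.4434..0.4714 mid 0.4574 y 0.0424
z 0.270 n 14  u 0.4472..0.4601 mid 0.4537 y 0.0419
z 0.280 n 36  u 0.4408..0.4662 mid 0.4535 y 0.0592
z 0.290 n 53  u 0.4408..0.4661 mid 0.4535 y 0.0597
```

View pics/c18.png

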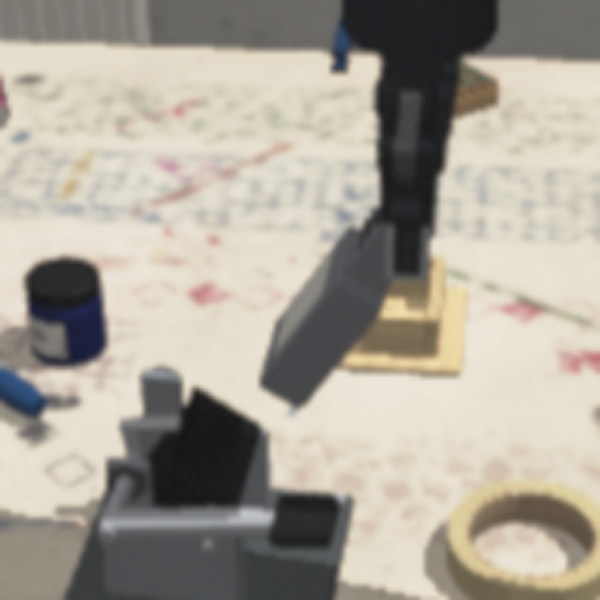

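```bash
cat > ft.py <<'E'
from h import *
def ft(tag,roi,ymin):
    b,d=load(tag); S=cloud('side',d); D=(S-DO)@DR   # dock frame
    m=(D[...,0]>roi[0])&(D[...,0]<roi[1])&(D[...,1]>ymin)&(D[...,1]<ymin+.02)&(D[...,2]>roi[2])&(D[...,2]<roi[3])
    m=np.uint8(m); n,l,st,_=cv2.connectedComponentsWithStats(m); i=1+st[1:,4].argmax(); q=D[l==i]
    out=[]
    z=np.arange(roi[2],roi[3],.004); lo=[];hi=[]
    for a in z:
        r=q[abs(q[:,2]-a)<.003]
        if len(r)>15: lo.append((a,r[:,0].min()));hi.append((a,r[:,0].max()))
    lo=np.array(lo);hi=np.array(hi)
    for nm,e in(('lo',lo),('hi',hi)):
        print(tag,nm,[tuple((p*1000).round(1)) for p in e][::2])
    return q,lo,hi
E
python3 - <<'E'
from ft import *
np.set_printoptions(suppress=True,precision=4)
for tag in('side5','side16'):
    b,d=load(tag); S=cloud('side',d); D=(S-DO)@DR
    q,lo,hi=ft(tag,(-.13,.0,.13,.24),-.004)
    print(len(q),q.min(0),q.max(0),np.median(q,0)); print(cv2.minAreaRect(np.float32(q[:,[0,2]]*1000)))
E
```

```text
side5 lo [(np.float64(166.0), np.float64(-39.3)), (np.float64(174.0), np.float64(-43.7)), (np.float64(182.0), np.float64(-51.7)), (np.float64(190.0), np.float64(-55.8)), (np.float64(198.0), np.float64(-62.0)), (np.float64(206.0), np.float64(-66.1)), (np.float64(214.0), np.float64(-71.8)), (np.float64(222.0), np.float64(-74.0)), (np.float64(230.0), np.float64(-77.2)), (np.float64(238.0), np.float64(-67.0))]
side5 hi [(np.float64(166.0), np.float64(-14.1)), (np.float64(174.0), np.float64(-10.1)), (np.float64(182.0), np.float64(-14.5)), (np.float64(190.0), np.float64(-18.1)), (np.float64(198.0), np.float64(-23.2)), (np.float64(206.0), np.float64(-29.7)), (np.float64(214.0), np.float64(-34.1)), (np.float64(222.0), np.float64(-39.2)), (np.float64(230.0), np.float64(-44.0)), (np.float64(238.0), np.float64(-49.6))]
564 [-0.078  -0.004   0.1558] [-0.0101  0.0093  0.2399] [-0.0445  0.0043  0.2033]
((-43.488887786865234, 199.01107788085938), (30.842653274536133, 87.49462127685547), 33.723243713378906)
side16 lo [(np.float64(154.0), np.float64(-67.5)), (np.float64(162.0), np.float64(-72.1)), (n
[... 215 characters left out ...]
), np.float64(-101.4)), (np.float64(218.0), np.float64(-104.8)), (np.float64(226.0), np.float64(-95.3))]
side16 hi [(np.float64(154.0), np.float64(-44.9)), (np.float64(162.0), np.float64(-38.8)), (np.float64(170.0), np.float64(-40.6)), (np.float64(178.0), np.float64(-44.8)), (np.float64(186.0), np.float64(-49.4)), (np.float64(194.0), np.float64(-55.3)), (np.float64(202.0), np.float64(-59.3)), (np.float64(210.0), np.float64(-65.1)), (np.float64(218.0), np.float64(-69.1)), (np.float64(226.0), np.float64(-74.0))]
557 [-0.1048 -0.004   0.1462] [-0.0384  0.0078  0.2331] [-0.072   0.003   0.1936]
((-69.9590072631836, 189.53224182128906), (30.529924392700195, 86.68939208984375), 31.582979202270508)
```

Request:
{"name": "drive_tool", "arguments": {"commands": "1 0.3 0.03 0.25 0;1 0.7 0.03 0.55 0;1 1.06 0.03 0.8 0;1 1.06 0.03 0.8 0;1 1.06 0.03 0.8 0;1 1.06 0.03 0.8 0"}}

```text
t: 14.87
tool_pos: [0.4884, 0.0074, 0.1901]
tool_rot: [0.037, 1.57, -0.037]
contact_force: [-0.4, -0.2, -1.4]
opening: 0.0343
```

```bash
python3 - <<'E'
from ft import *
b,d=grab('side','side17')
cv2.imwrite('pics/c19.png',cv2.resize(b[170:290,250:370],(600,600),interpolation=2))
q,lo,hi=ft('side17',(-.13,.0,.10,.20),-.004); print(q.min(0),q.max(0),np.median(q,0)); r=cv2.minAreaRect(np.float32(q[:,[0,2]]*1000));print(r)
c=np.array(r[0]); h=np.array([15,62.]); dd=h-c; print('axis',dd@[.531,-.847],'perp',dd@[.847,.531]); need(.54,.006,.105,-2.6)
E
```

```text
side17 lo [(np.float64(112.0), np.float64(-33.9)), (np.float64(120.0), np.float64(-38.1)), (np.float64(128.0), np.float64(-42.7)), (np.float64(136.0), np.float64(-49.0)), (np.float64(144.0), np.float64(-53.2)), (np.float64(152.0), np.float64(-57.6)), (np.float64(160.0), np.float64(-63.7)), (np.float64(168.0), np.float64(-68.2)), (np.float64(176.0), np.float64(-72.1)), (np.float64(184.0), np.float64(-64.0))]
side17 hi [(np.float64(112.0), np.float64(-14.1)), (np.float64(120.0), np.float64(-5.1)), (np.float64(128.0), np.float64(-7.6)), (np.float64(136.0), np.float64(-12.9)), (np.float64(144.0), np.float64(-19.5)), (np.float64(152.0), np.float64(-20.9)), (np.float64(160.0), np.float64(-28.1)), (np.float64(168.0), np.float64(-32.3)), (np.float64(176.0), np.float64(-38.3)), (np.float64(184.0), np.float64(-41.5))]
[-0.07214018 -0.00370004  0.10353772] [-0.00508315  0.00754921  0.19116687] [-0.03947183  0.00345922  0.15134869]
((-37.86823272705078, 147.2489013671875), (30.920642852783203, 88.59374237060547), 32.179561614990234)
axis 100.27885103607177 perp -0.4877735061645514
t 14.92 pos [0.4886 0.0076 0.1906] yaw -2.69 F [-0.9 -0.2 -0.9] open 0.0344 | need xyz [2.14 0.02 1.28] turn -0.02 dist 0.100
```

View pics/c19.png

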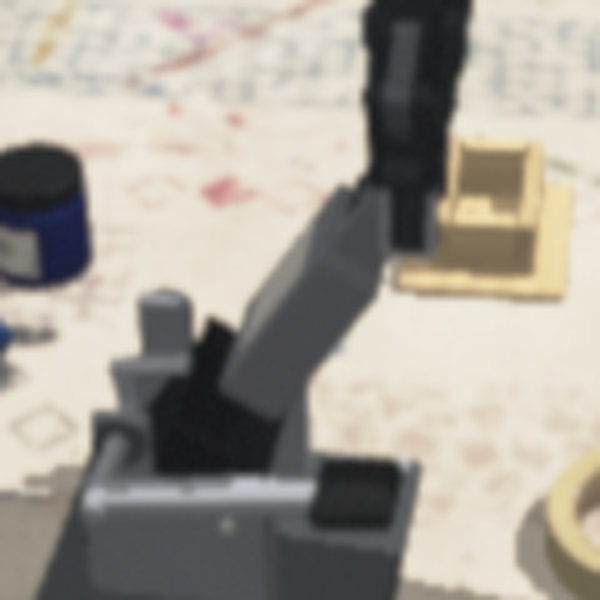

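Request:
{"name": "drive_tool", "arguments": {"commands": "1 0.16 0 0.1 0;1 0.32 0 0.2 0;1 0.48 0 0.3 0;1 0.64 0 0.4 0;1 0.64 0 0.4 0;1 0.64 0 0.4 0", "newtons": 60}}

```text
t: 15.42
tool_pos: [0.5043, 0.0075, 0.1631]
tool_rot: [0.036, 1.572, -0.036]
contact_force: [0.1, -0.3, -1.0]
opening: 0.0345
```

```bash
python3 - <<'E'
from ft import *
b,d=grab('side','side18')
cv2.imwrite('pics/c20.png',cv2.resize(b[170:290,250:370],(600,600),interpolation=2))
need(.5414,.0056,.105,-2.6)
E
```

```text
t 15.47 pos [0.5042 0.0075 0.1635] yaw -2.62 F [-0.2  0.2 -1.1] open 0.0346 | need xyz [ 1.46 -0.    0.93] turn -0.00 dist 0.069
```

View pics/c20.png

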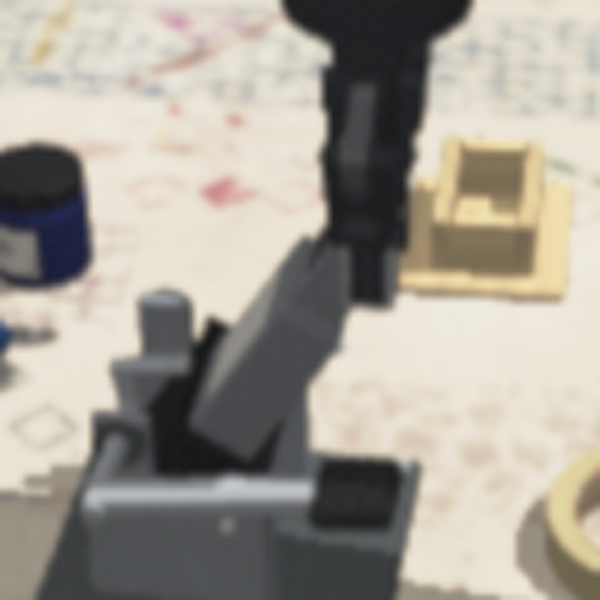

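Request:
{"name": "drive_tool", "arguments": {"commands": "1 0.18 0 0.115 0;1 0.36 0 0.23 0;1 0.54 0 0.345 0;1 0.74 0 0.465 0;1 0.74 0 0.465 0;1 0.74 0 0.465 0", "newtons": 50}}

```text
t: 15.97
tool_pos: [0.5229, 0.0066, 0.1334]
tool_rot: [0.036, 1.572, -0.036]
contact_force: [-0.4, -0.6, -1.1]
opening: 0.0348
```

```bash
python3 - <<'E'
from ft import *
b,d=grab('side','side19')
cv2.imwrite('pics/c21.png',cv2.resize(b[170:290,250:370],(600,600),interpolation=2))
need(.5414,.0056,.105,-2.6)
E
```

```text
t 16.02 pos [0.5228 0.0066 0.1339] yaw -2.63 F [-0.   1.2 -0.5] open 0.0348 | need xyz [ 0.72 -0.    0.47] turn -0.01 dist 0.034
```

View pics/c21.png

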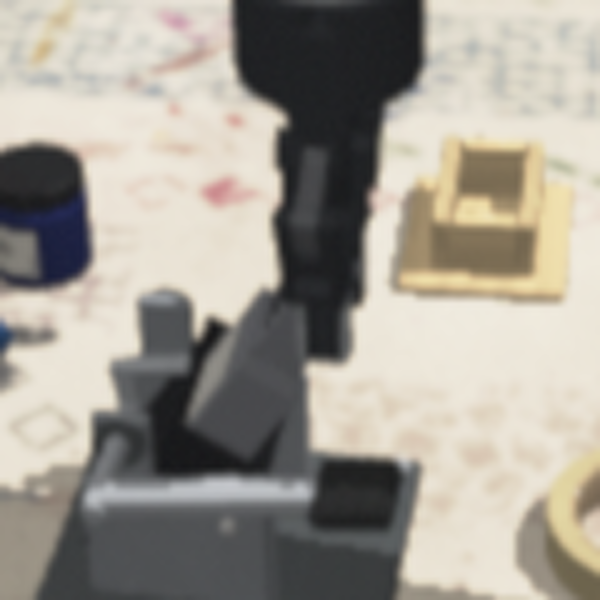

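Going in freely (no contact force). Continue to the floor.

Request:
{"name": "drive_tool", "arguments": {"commands": "1 0.18 0 0.115 0;1 0.36 0 0.23 0;1 0.54 0 0.345 0;1 0.68 0 0.43 0;1 0.76 0 0.48 0;1 0.8 0 0.505 0;1 0.8 0 0.505 0"}}

```text
t: 16.6
tool_pos: [0.5418, 0.0058, 0.1045]
tool_rot: [0.036, 1.577, -0.036]
contact_force: [-15.1, 1.2, 17.6]
opening: 0.035
```

```bash
python3 - <<'E'
from ft import *
b,d=grab('side','side20')
cv2.imwrite('pics/c22.png',cv2.resize(b[170:290,250:370],(600,600),interpolation=2))
need(.5414,.0056,.105,-2.6)
E
```

```text
t 16.65 pos [0.5418 0.0058 0.1045] yaw -2.62 F [-14.8   0.8  17.2] open 0.0346 | need xyz [-0.01 -0.01 -0.01] turn -0.00 dist 0.001
```

View pics/c22.png

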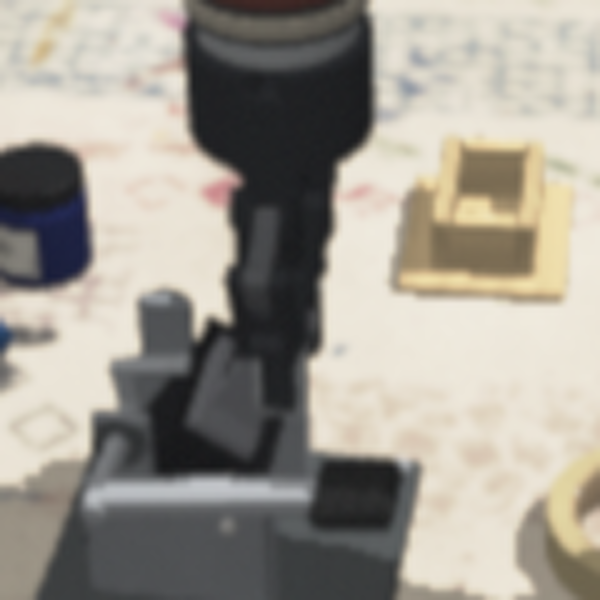

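Request:
{"name": "drive_tool", "arguments": {"commands": "-0.4 0 0 0 0;-0.4 0 0 0 0;-0.4 0 0 0 0;-0.4 0 0 0 0;-0.4 -0.8 0 0 0;-0.4 -1.8 0 0 0;-0.4 -2.6 0 0 0;-0.4 -2.6 0 0 0"}}

```text
t: 17.32
tool_pos: [0.5474, 0.0051, 0.2149]
tool_rot: [0.035, 1.557, -0.037]
contact_force: [1.1, -0.0, 1.5]
opening: 0.0598
```

```bash
python3 - <<'E'
from ft import *
b,d=grab('side','side21'); a,_=load('side0')
cv2.imwrite('pics/c23.png',np.hstack([cv2.resize(x[210:290,255:345],(400,356),interpolation=2) for x in (a,b)]))
for t in('side0','side21'):
    S=cloud('side',load(t)[1]); q=((S-BO)@BR)
    m=(abs(q[...,0])<.014)&(abs(q[...,1])<.03)&(q[...,2]>.1)&(q[...,2]<.16); r=q[m]; print(t,m.sum(),'top w',np.percentile(r[:,2],[50,90,95,99]).round(4),np.percentile(r[:,0],[2,98]).round(4),np.percentile(r[:,1],[2,98]).round(4))
    # top face pts
    k=r[r[:,2]>.124]; print(np.median(k,0).round(4),len(k))
need(.54,.0056,.105,-2.6)
E
```

```text
side0 265 top w [0.1251 0.1302 0.1306 0.1316] [-0.0128  0.0114] [-0.0155  0.0204]
[-0.0006  0.005   0.129 ] 137
side21 261 top w [0.1245 0.1298 0.13   0.1308] [-0.0117  0.012 ] [-0.0145  0.0201]
[0.0002 0.0036 0.129 ] 131
t 17.37 pos [0.546  0.0053 0.2114] yaw -2.63 F [-0.4  0.2 -0.8] open 0.0601 | need xyz [ 2.66  0.   -0.17] turn -0.01 dist 0.107
```

View pics/c23.png

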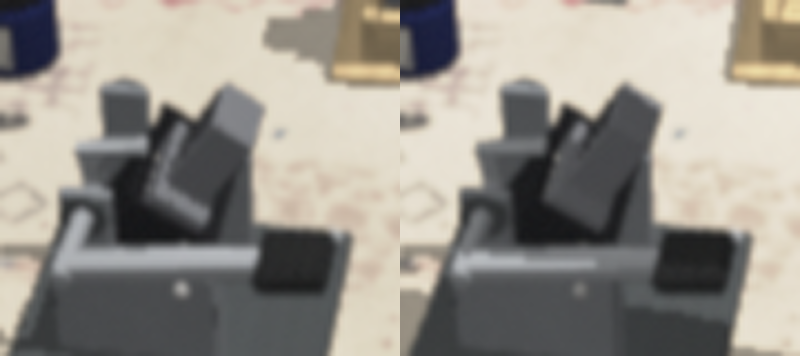

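```bash
python3 - <<'E'
from ft import *
for n,t in(('top','top0'),('side','side21')):
    S=cloud(n,load(t)[1]); D=(S-DO)@DR
    m=(D[...,0]>-.12)&(D[...,0]<-.053)&(D[...,1]>.03)&(D[...,1]<.11)&(D[...,2]>.105)&(D[...,2]<.15)
    r=D[m]; print(n,len(r),np.percentile(r,[2,50,98],axis=0).round(4),cv2.minAreaRect(np.float32(r[:,:2])))
    m=(D[...,0]>-.05)&(D[...,0]<.02)&(D[...,1]>.04)&(D[...,1]<.11)&(D[...,2]>.09)&(D[...,2]<.15); r=D[m]
    print(np.polyfit(r[:,0],r[:,2],1), np.median(r,0))
h=DR.T@(bay(.038,.085,.067)-DO);print('hinge dock',h)
E
```

```text
top 300 [[-0.0875  0.0427  0.1199]
 [-0.0714  0.0598  0.1249]
 [-0.0546  0.0774  0.1309]] ((-0.07075826823711395, 0.06017168611288071), (0.035890672355890274, 0.03489566221833229), 88.63655090332031)
[-0.12079046  0.11164053] [-0.01659488  0.05848504  0.11489765]
side 253 [[-0.0877  0.047   0.1133]
 [-0.0722  0.0677  0.1235]
 [-0.0554  0.0795  0.1279]] ((-0.0710199698805809, 0.06295830756425858), (0.03474751114845276, 0.03567247465252876), 0.3939564824104309)
[-0.1517031  0.1098817] [-0.01388691  0.06507251  0.11241442]
hinge dock [0.03360622 0.06       0.10245117]
```

```bash
python3 - <<'E'
from ft import *
p=DO+DR@np.array([-.070,.060,0]);print(p); need(p[0],p[1],.20,-2.6); need(p[0],p[1],.14,-2.6)
E
```

```text
[0.50476995 0.0930882  0.        ]
t 17.37 pos [0.546  0.0053 0.2114] yaw -2.63 F [-0.4  0.2 -0.8] open 0.0601 | need xyz [ 0.27  2.15 -1.13] turn -0.01 dist 0.098
t 17.37 pos [0.546  0.0053 0.2114] yaw -2.63 F [-0.4  0.2 -0.8] open 0.0601 | need xyz [ 1.77  2.15 -1.15] turn -0.01 dist 0.120
```

Request:
{"name": "drive_tool", "arguments": {"commands": "1 0 0.9 -0.4 0;1 0 1.7 -0.8 0;1 0.2 2.15 -1.13 0;1 0.7 2.15 -1.13 0;1 1.2 2.15 -1.13 0;1 1.5 2.15 -1.13 0;1 1.5 2.15 -1.13 0;1 1.5 2.15 -1.13 0", "newtons": 60}}

```text
t: 18.03
tool_pos: [0.5011, 0.0934, 0.1448]
tool_rot: [0.036, 1.574, -0.037]
contact_force: [0.3, -0.9, 1.3]
opening: 0.0001
```

```bash
python3 - <<'E'
from ft import *
b,d=grab('side','side22'); need(.50477,.0931,.058,-2.6)
cv2.imwrite('pics/c24.png',cv2.resize(b[170:310,240:380],(600,600),interpolation=2))
E
```

```text
t 18.08 pos [0.5021 0.0934 0.1462] yaw -2.66 F [ 0.3 -0.2  0.8] open -0.0002 | need xyz [ 2.2  -0.    0.07] turn -0.01 dist 0.088
```

View pics/c24.png

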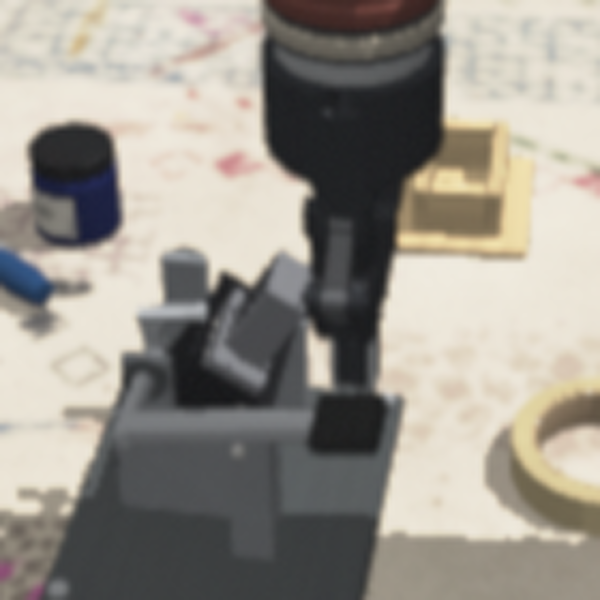

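Request:
{"name": "drive_tool", "arguments": {"commands": "1 0.4 0 0.05 0;1 0.7 0 0.05 0;1 1.0 0 0.05 0;1 1.3 0 0.05 0;1 1.5 0 0.05 0;1 1.7 0 0.05 0;1 1.7 0 0.05 0"}}

```text
t: 18.67
tool_pos: [0.5043, 0.0934, 0.0778]
tool_rot: [0.036, 1.57, -0.036]
contact_force: [0.6, 0.3, 2.3]
opening: 0.0001
```

```bash
python3 - <<'E'
from ft import *
b,d=grab('side','side23'); need(.50477,.0931,.056,-2.6)
cv2.imwrite('pics/c25.png',cv2.resize(b[170:310,240:380],(600,600),interpolation=2))
E
```

```text
t 18.72 pos [0.5043 0.0935 0.0781] yaw -2.63 F [ 1.2 -0.3  1.1] open 0.0002 | need xyz [ 0.55 -0.01  0.01] turn -0.01 dist 0.022
```

View pics/c25.png

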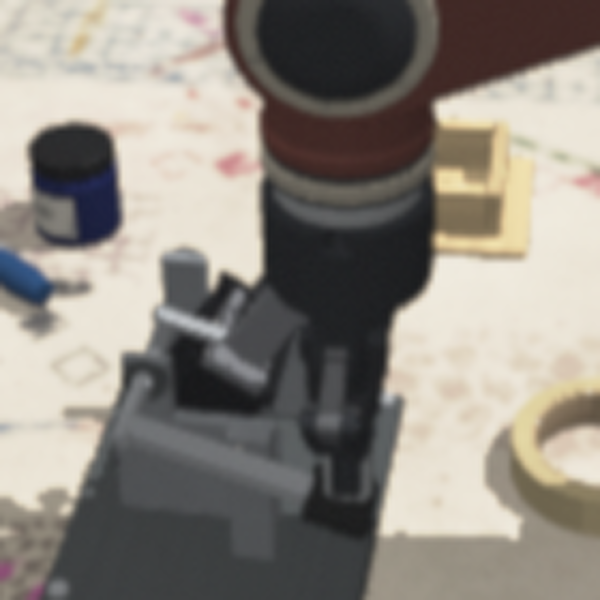

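Request:
{"name": "drive_tool", "arguments": {"commands": "1 0.15 0 0 0;1 0.3 0 0 0;1 0.4 0 0 0;1 0.5 0 0 0;1 0.57 0 0 0;1 0.57 0 0 0"}}

```text
t: 19.22
tool_pos: [0.5033, 0.0936, 0.0546]
tool_rot: [0.036, 1.572, -0.036]
contact_force: [0.1, 0.6, 1.1]
opening: -0.0001
```

```bash
python3 - <<'E'
from ft import *
b,d=grab('side','side24'); need(.50477,.0931,.056,-2.6)
cv2.imwrite('pics/c26.png',cv2.resize(b[170:310,240:380],(600,600),interpolation=2))
S=cloud('side',d);D=(S-DO)@DR
m=(D[...,0]>-.05)&(D[...,0]<.02)&(D[...,1]>.05)&(D[...,1]<.075)&(D[...,2]>.05)&(D[...,2]<.15); r=D[m]
for x in np.arange(-.045,.02,.01):
    k=r[abs(r[:,0]-x)<.004]; print(x.round(3),len(k),k[:,2].max().round(4) if len(k) else '')
E
```

```text
t 19.27 pos [0.5033 0.0936 0.0548] yaw -2.63 F [-0.8  0.6  2. ] open -0.0002 | need xyz [-0.03 -0.01  0.04] turn -0.01 dist 0.002
-0.045 31 0.0669
-0.035 31 0.0715
-0.025 31 0.0775
-0.015 38 0.0854
-0.005 32 0.0877
0.005 30 0.0949
0.015 33 0.1003
```

View pics/c26.png

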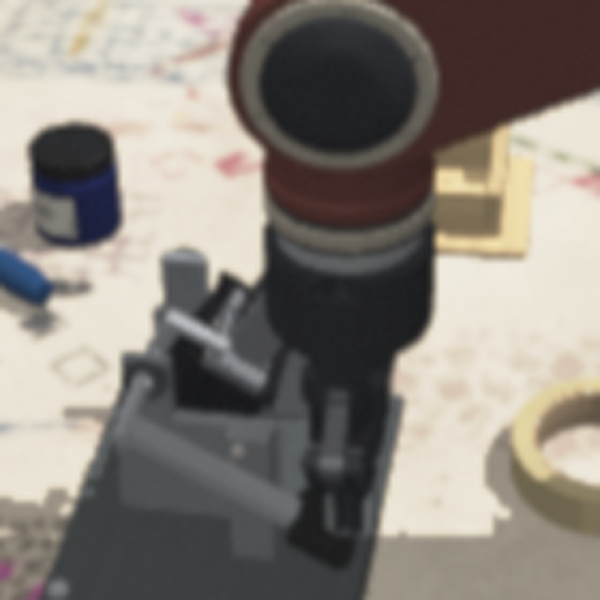

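Request:
{"name": "drive_tool", "arguments": {"commands": "1 0.06 0 0 0;1 0.12 0 0 0;1 0.12 0 0 0"}}

```text
t: 19.52
tool_pos: [0.5039, 0.0935, 0.0503]
tool_rot: [0.036, 1.571, -0.036]
contact_force: [0.2, 0.5, 1.7]
opening: -0.0001
```

Request:
{"name": "drive_tool", "arguments": {"commands": "1 0.06 0 0 0;1 0.12 0 0 0;1 0.12 0 0 0"}}

```text
t: 19.77
tool_pos: [0.5036, 0.0935, 0.0453]
tool_rot: [0.036, 1.571, -0.036]
contact_force: [-0.0, 0.1, 2.0]
opening: -0.0
```

Request:
{"name": "drive_tool", "arguments": {"commands": "1 0.05 0 0 0;1 0.1 0 0 0;1 0.1 0 0 0"}}

```text
t: 20.02
tool_pos: [0.5045, 0.0936, 0.0425]
tool_rot: [0.036, 1.57, -0.036]
contact_force: [-2.2, -0.7, 7.3]
opening: 0.0002
```

```bash
python3 - <<'E'
from ft import *
b,d=grab('side','side25'); need(.50477,.0931,.056,-2.6)
cv2.imwrite('pics/c27.png',cv2.resize(b[170:310,240:380],(600,600),interpolation=2))
S=cloud('side',d);D=(S-DO)@DR
m=(D[...,0]>-.05)&(D[...,0]<.02)&(D[...,1]>.05)&(D[...,1]<.075)&(D[...,2]>.05)&(D[...,2]<.15); r=D[m]
for x in np.arange(-.045,.02,.01):
    k=r[abs(r[:,0]-x)<.004]; print(x.round(3),len(k),k[:,2].max().round(4) if len(k) else '')
E
```

```text
t 20.07 pos [0.5044 0.0935 0.0426] yaw -2.63 F [-0.2 -0.7  7.4] open 0.0002 | need xyz [-0.34 -0.01  0.01] turn -0.01 dist 0.013
-0.045 34 0.057
-0.035 28 0.0632
-0.025 34 0.0707
-0.015 40 0.0857
-0.005 34 0.084
0.005 34 0.091
0.015 33 0.098
```

View pics/c27.png

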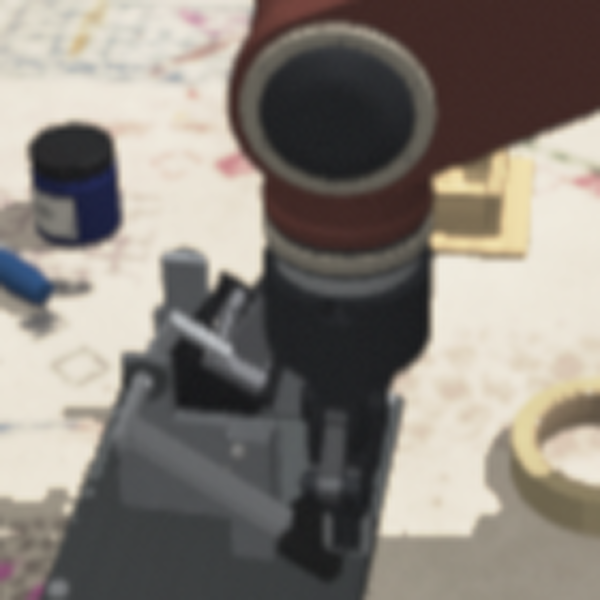

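Request:
{"name": "drive_tool", "arguments": {"commands": "1 -0.3 0 0 0;1 -0.8 0 0 0;1 -1.6 0 0 0;1 -2.5 0 0 0;1 -3.4 0 0 0;1 -4 0 -0.8 0;1 -4 0 -1.6 0;1 -4 0 -2 0"}}

```text
t: 20.73
tool_pos: [0.4227, 0.0975, 0.2038]
tool_rot: [0.036, 1.568, -0.036]
contact_force: [-1.4, -0.4, 0.2]
opening: 0.0002
```

```bash
python3 - <<'E'
from ft import *
b,d=grab('side','side26'); need(.40477,.0931,.2,-2.6)
cv2.imwrite('pics/c28.png',cv2.resize(b[170:310,240:380],(600,600),interpolation=2))
S=cloud('side',d);D=(S-DO)@DR
m=(D[...,0]>-.05)&(D[...,0]<.02)&(D[...,1]>.05)&(D[...,1]<.075)&(D[...,2]>.05)&(D[...,2]<.15); r=D[m]
for x in np.arange(-.045,.02,.01):
    k=r[abs(r[:,0]-x)<.004]; print(x.round(3),len(k),k[:,2].max().round(4) if len(k) else '')
E
```

```text
t 20.78 pos [0.4208 0.0976 0.2024] yaw -2.58 F [ 1.4  1.5 -1. ] open -0.0000 | need xyz [ 0.06 -0.13 -0.39] turn 0.00 dist 0.017
-0.045 32 0.07
-0.035 33 0.0754
-0.025 30 0.0797
-0.015 37 0.0866
-0.005 34 0.0915
0.005 35 0.096
0.015 32 0.1011
```

View pics/c28.png

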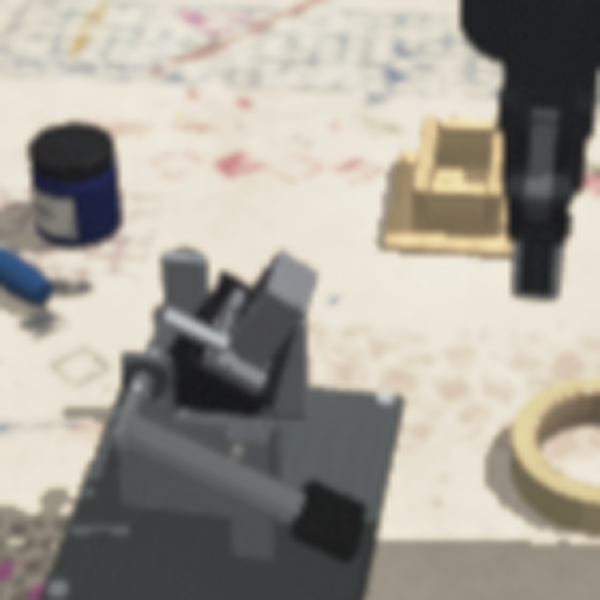

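Request:
{"name": "drive_tool", "arguments": {"commands": "1 -0.5 0 -0.3 0;1 -0.5 0 -0.3 0;1 -0.5 0 -0.3 0;1 -0.5 0 -0.3 0;1 -0.5 0 -0.3 0;1 -0.5 0 -0.3 0;1 -0.5 0 -0.3 0;1 -0.5 0 -0.3 0"}}

```text
t: 21.45
tool_pos: [0.412, 0.0977, 0.2212]
tool_rot: [0.036, 1.572, -0.036]
contact_force: [-0.0, -0.3, -0.2]
opening: -0.0002
```

```bash
python3 - <<'E'
from ft import *
b,d=grab('side','side27'); S=cloud('side',d);D=(S-DO)@DR
m=(D[...,0]>-.05)&(D[...,0]<.02)&(D[...,1]>.05)&(D[...,1]<.075)&(D[...,2]>.05)&(D[...,2]<.15); r=D[m]
for x in (-.045,-.025,.005): print(r[abs(r[:,0]-x)<.004][:,2].max().round(4))
q=((S-BO)@BR)
m=(abs(q[...,0])<.014)&(abs(q[...,1])<.03)&(q[...,2]>.124)&(q[...,2]<.16);print('neck top',np.median(q[m],0).round(4))
print(ctrl.get_obs()['contact_force'])
E
```

```text
0.0704
0.08
0.097
neck top [0.0004 0.0043 0.1289]
[ 0.80020767  0.35437064 -0.84492493]
```

View pics/side27.png

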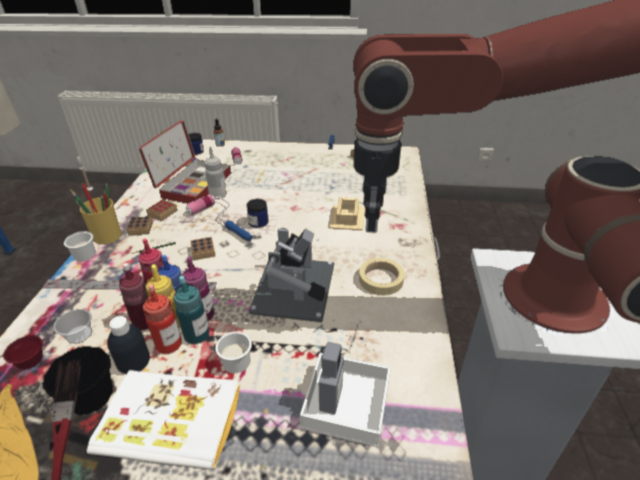

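The picture shows the used cartridge upright in the tray at (330,378), the new one in the bay at (297,248) and the lever down at (310,288). The jar (257,212), tape (381,276) and tub (233,350) are where they were.

```bash
python3 -c "
from station import ctrl
print(ctrl.finish_job())"
```

```text
the job is handed in; nothing more can be done
None
```

The cartridge change is done and handed in at about 21.5 s of the 67 s allowed.

- **Used cartridge:** I drew it out along the bay axis and turned it upright in the grip by pushing its foot against the tray wall. It stands in the tray. Its side edges were vertical to within about 1° after release.
- **New cartridge:** I lifted it part-way out of the stand and tilted it to the bay's lean against the pocket rim, then slid it in. It entered with almost no force and stopped on the pocket floor with about 23 N along the axis. In the side camera its neck top matches the used one's home position to within about 1–2 mm.
- **Lever:** I pressed it to its stop and let go. It stayed at about 0.6 rad, and a second look 0.7 s later gave the same reading. The keeper tab lies over the cartridge shoulder in the picture.
- **Other things on the table:** by eye, the jar, tape and tub stand where they did in the last picture. I did not measure them.

**One odd reading:** the measured force while pressing the lever was only 1–2 N, rising to 7 N at the stop, against the 10 N given. The lever's angle and its staying down both show that the detent holds. No other check failed or disagreed.

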